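# Stow a telescopic boom and close it up in its tuck-top carton

### The arm

A 6-joint arm with a two-finger parallel gripper is mounted at the origin on a cart in front of the work surface, level with it; the furniture and walls round the work are solid. World frame = base frame: x ahead of the robot, y to its left, z up, the work surface at z = 0. Lengths are in m, angles in rad, forces in N, time in s.
With the tool pointing down it reaches from about 0.25 to 0.775 m from the base axis. Payload 4 kg.
Tool frame: the origin (TCP) lies at the very end of the fingers, on their centre line; the grasp point (between the pads) lies 19 mm behind it (robot.tcp_to_grasp is the distance from the TCP to the grasp point, in m); z points along the fingers, y is the line along which they close (so a half turn about z gives the same grasp; the last joint's range is limited). The gripper opens to 94 mm and grips with 3 to 60 N. Pads are 16 mm wide; open, the fingers measure 119 mm over their backs; the gripper's body (75 mm by 177 mm) begins 78 mm behind the grasp point.
Start: joints at [1.037, 0.087, 1.371, -0, 1.684, -0.103], TCP at [0.23, 0.5, 0.206] pointing down, gripper open.
Joint ranges: [-3.1, 3.1], [-0.76, 2.03], [0.27, 2.55], [-1.08, 4.22], [0.17, 2.65], [-2.57, 2.57]. Speed limits (rad/s): [2.79, 2.79, 3.14, 3.14, 3.14, 3.14].

### API

Orientations are given as [roll, pitch, yaw] about the fixed x, y, z axes, in that order (R = Rz(yaw) Ry(pitch) Rx(roll)).
In Python, from bench import robot gives the robot as it stands.
- The arm moves only by the tool advance, called after ">>>" as name([rows], argument=value, ...), one row to a line, values as JSON. Schema: {"type":"object","properties":{"increments":{"type":"array","items":{"type":"array","items":{"type":"number"},"minItems":5,"maxItems":5},"minItems":1,"maxItems":20},"only":{"type":"string"},"quiet":{"type":"boolean"},"lines":{"type":"string"}},"required":["increments"],"additionalProperties":false}. increments is a list of rows, 1 to 20 of them, each of 5 numbers: the finger opening in m, then dx, dy, dz in units of 5 mm, then a turn about the tool's z in units of 0.2 rad; each row shifts and turns the commanded pose from where the row before left it, along the tool's axes as they then stand; what a row does not reach is not made up. A row lasts 1/12 s, in which the tool goes at most 0.0417 m and 0.125 rad, less where a joint would pass 70% of its speed; a pose out of reach is approached as far as the arm can. The fingers move at their own pace and stop on an object; the grip force is fixed at half the most. Time passes only in rows, so rows that do not move let the fingers close. The tool returns the time, the measured TCP pose, the force, the opening and the grip force at its end. only (a regular expression) keeps the lines of the reply that match it, lines (a string "A,B") keeps lines A to B, and quiet returns only ok. Input that does not fit is refused with a message, and nothing moves.
- robot.get_obs(): the state, without advancing time (a new reading comes with each control period).
- robot.snapshot(name): name is "scene" or "top" or "wrist"; returns a dict with "color" (400x640x3 uint8, blue, green, red), "fx", "fy", "cx", "cy" (pixels), "k1" (the pictures are not rectified: a ray, as slopes to the right and down, at radius r is drawn at 1 + k1 r^2 times it, then the intrinsics apply), "extrinsics" (4x4, takes a point from world to camera coordinates). Camera axes: x right, y down, z forward; pixel columns grow to the right and rows downward; lengths in m; the calibration is good to about 2 mm. A picture is of the moment at which its call begins. There is no depth.
- robot.close_job(): hands the job in; it is judged then, once.
The state is a dict: "time": time; "joint_positions": joint angles; "qvel": joint speeds; "joint_torque": joint torques, N m; "tool_pos": TCP position; "ee_rot": TCP orientation; "wrist_force": force on the tool from outside, world axes, zero at the start; "wrist_torque": the same for the moment, N m; "width": finger opening in m; "finger_force": force on a finger pad.
Only numpy, scipy, OpenCV 4.12 (cv2) and the standard library are available. Lean on these libraries where they do the work, as an engineer would, in place of code of your own. Each camera call takes 0.05 s, during which the arm holds its last target. There are 200 camera calls.

### The job

Get the telescopic boom ready for dispatch: push its two tubes fully home, the thin inner one first and then the wider one, and only then stand the boom upright, tubes up, inside the open carton. Then close the carton: fold the two side flaps down flat, bring the lid over them, and tuck the lid's tongue down inside the front wall so that the lid lies flat. Leave the tape roll, the screw box, the usb stick and the marker where they lie.

Things in the scene. Friction and masses are not known exactly. Their poses are not given: they have to be found in the camera images.
- boom: telescopic boom, loose, about 0.31 kg: square aluminium canister 34 x 34 x 90 mm with dark end caps, two concentric tubes out of one end. Starts lying on a flat side. Origin: centre of the closed end face; z runs along the canister towards the tube end (z = 90 mm); x, y square to its sides. Standing on its closed end it is stable; it rocks back upright from a 15 degree lean
- boom_mid (a point): centre of the canister, 45 mm from its closed end; axes as body boom. Tubes home, the boom is 98 mm long: it fits the carton standing, but is too long to lie in it. Extended, the tubes stick out too far to take the standing canister from above. Bare bench (z = 0, x 0.41 to 0.49, y 0.08 to 0.27) is free round it; the green mat beyond is 2.5 mm thick
- boom_tip (a point): centre of the flat top of the dark round cap (25 mm across, 7 mm thick) on the inner tube's end; moves with the tubes; axes as body boom. The tubes hold by friction: a push on the cap along the axis slides the inner tube at about 2 N, and once that is home the outer tube at about 6 N; then it meets a hard stop
- boom_inner (a joint): how far the inner tube (15 mm thick, carries the cap) stands out of the outer tube beyond home, m; 0 = fully home; starts 0.014 to 0.025
- boom_outer (a joint): how far the outer tube (22 mm thick) stands out of the canister beyond home, m; 0 = fully home; starts 0.014 to 0.025
- carton: tuck-top carton of 3 mm brown board, open on top, standing firmly (does not shift). Origin: centre of its underside; z up, x from the front wall (robot side, outside x = -35 mm) to the back wall (+35 mm), y to its left. Outside 70 (x) x 100 (y) mm, inside 64 x 94 mm; floor top at z = 3 mm, front and side walls up to 107 mm, back wall 110.5 mm. Two side flaps, a lid and its tongue
- flap_left_hinge (a point): middle of the left side flap's crease, on the left wall's top at carton (0, 48.5, 108.5) mm. All four panels have stiff creases: each stays where it is left and is moved by pushing on its face with about 1 N. A level push on the free edge of a panel that leans far out jams it by friction: push it in and up together. Panels stop at 2.6 rad
- flap_left (a joint): left side flap, 46 mm wide (carton x = -18.5 to +27.5 mm), 43 mm long from its crease, 3 mm thick. Rad: 0 = folded down flat over the opening, 1.57 = upright, more = leaning outwards; starts 2.0 to 2.4
- flap_right_hinge (a point): middle of the right side flap's crease, at carton (0, -48.5, 108.5) mm
- flap_right (a joint): right side flap, mirror image of the left one. Rad: 0 = flat over the opening, 1.57 = upright; starts 2.0 to 2.4
- lid_hinge (a point): middle of the lid's crease, on the back wall's top at carton (33.5, 0, 112) mm. This crease is about six times as stiff as the tongue's (0.045 against 0.008 N m)
- lid (a joint): lid, 97 mm wide, 62.5 mm from its crease to the tongue's crease, 3 mm thick. Rad: 0 = closed, flat on the folded side flaps, 1.57 = upright, more = leaning back; starts 2.0 to 2.4. A side flap cannot go down once the lid is down
- tongue_crease (a point): middle of the crease between lid and tongue, 62.5 mm from the lid's crease
- tongue_tip (a point): middle of the tongue's free edge, 20 mm from its crease
- tongue (a joint): tongue on the lid's free edge, 88 mm wide with rounded corners, 20 mm long, 3 mm thick. Rad: 0 = square to the lid (straight down when closed), positive = sticking outwards (1.57 = in line with the lid), negative = bent in past square (-0.45 at most). Starts 0.25 to 0.7, and would land on the front rim; bent in to -0.15 or beyond it passes inside. Closed, 1.5 mm of play
- tape_roll: roll of white tape lying flat, 66 mm across, 19 mm high, loose; leave it alone; origin: centre of its underside
- screw_box_1: clear box with screws, 54 x 52 x 26 mm, loose; leave it alone; origin: centre of its underside
- usb_stick: usb stick, 17 x 53 x 8 mm, loose; leave it alone; origin: centre of its underside
- marker: marker pen, 135 mm long, 13 mm thick, loose; leave it alone; origin: centre of its underside

How it is judged:
On the way, in this order (a step that is already met when the one before it is completed fails the run):
1. the inner tube is fully home while the outer tube still stands out (value of joint boom_inner below 0.002 m and value of joint boom_outer above 0.008 m).
2. both tubes are fully home (value of joint each of boom_inner, boom_outer below 0.002 m), for 0.2 s.
3. the boom, both tubes home, stands upright inside the carton and has been let go (all of step 2 and angle between boom's own z axis and vertical below 0.12 rad and x of boom in the frame of carton between -0.02 and 0.02 m and y of boom in the frame of carton between -0.036 and 0.036 m and z of boom in the frame of carton below 0.009 m and contact force between boom and the fingers below 0.05 N and linear speed of boom below 0.02 m/s), for 0.2 s.
4. both side flaps are folded down flat while the lid is still up (value of joint each of flap_left, flap_right below 0.1 rad and value of joint lid above 0.35 rad), for 0.1 s.
At the end, for the whole second after the job is handed in: both tubes home within 2 mm; the boom upright (within 0.12 rad), tubes up, on the carton's floor and at rest; both side flaps within 0.10 rad of flat; the lid within 0.08 rad of flat and its tongue inside the front wall, its free edge 8 mm or more below the rim (all of step 2 and angle between boom's own z axis and vertical below 0.12 rad and x of boom in the frame of carton between -0.02 and 0.02 m and y of boom in the frame of carton between -0.036 and 0.036 m and z of boom in the frame of carton below 0.009 m and linear speed of boom below 0.02 m/s and value of joint each of flap_left, flap_right below 0.1 rad and value of joint lid below 0.08 rad and value of joint tongue below 0.15 rad and x of tongue_tip in the frame of carton above -0.0325 m and z of tongue_tip in the frame of carton below 0.099 m); the robot touches nothing.
It fails at once if a bystander (tape roll, screw box, usb stick or marker) has been moved by more than 2 cm (distance of any of tape_roll, screw_box_1, usb_stick, marker from where it was at the start of the episode above 0.02 m).
It also fails if it takes over 72 s, if anything falls off the work surface, if the arm or the gripper's body presses on something with over 40 N, if the wrist force passes 120 N, or if a joint passes its speed limit or range.

## Working session

There is one attempt and no reset: what is moved stays moved. The work goes in short steps, Python scripts to look and compute and a tool call to move; the robot and the scene stay as the last step left them, time stands still between calls to the robot, and variables do not carry over. Pictures are saved under pics/ and viewed, at most 10 in all, crops included, and the job is handed in when it is done.

```bash
ls; mkdir -p pics; python3 - <<'E'
from bench import robot
import cv2,numpy as np
o=robot.get_obs();print({k:np.round(v,3).tolist() for k,v in o.items()})
for n in("scene","top"):
    s=robot.snapshot(n);cv2.imwrite(f"pics/{n}0.png",s["color"])
    print(n,s["fx"],s["cx"],s["cy"],s["k1"],np.round(s["extrinsics"],3).tolist())
E
```

```text
bench.py
pics
{'time': 0.0, 'joint_positions': [1.037, 0.088, 1.372, 0.0, 1.684, -0.103], 'qvel': [0.001, -0.0, -0.0, 0.001, -0.001, -0.0], 'joint_torque': [0.0, -34.017, -30.244, 0.072, 0.033, -0.0], 'tool_pos': [0.229, 0.499, 0.204], 'ee_rot': [-3.139, -0.0, 2.711], 'wrist_force': [-0.696, -0.245, 0.674], 'wrist_torque': [-0.011, 0.004, 0.072], 'finger_force': 0.0, 'width': 0.094}
scene 444.6689217847625 322.3045148416394 200.12384608455176 -0.024543635651810423 [[0.854, -0.52, -0.025, -0.401], [-0.272, -0.405, -0.873, 0.258], [0.444, 0.752, -0.488, 0.602], [0.0, 0.0, 0.0, 1.0]]
top 511.07660988582256 326.86585666041333 200.99204483888363 -0.003443891995242977 [[0.029, -1.0, -0.003, 0.09], [-0.992, -0.028, -0.122, 0.551], [0.122, 0.007, -0.993, 1.131], [0.0, 0.0, 0.0, 1.0]]
```

View pics/scene0.png

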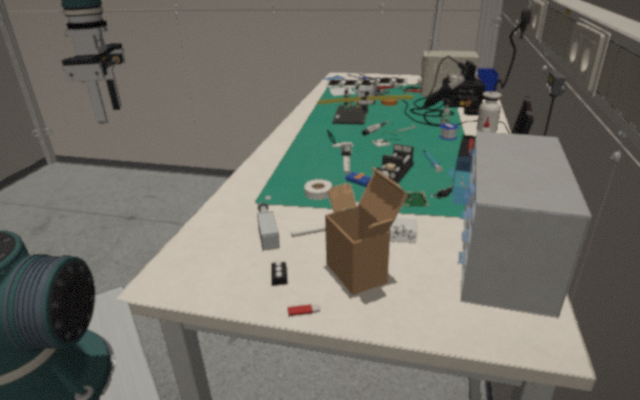

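View pics/top0.png

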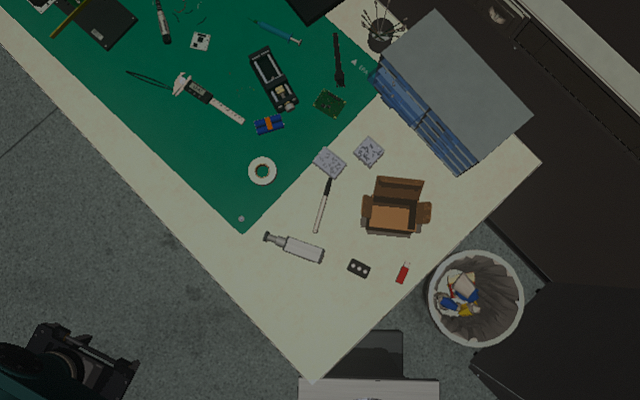

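The scene view shows the carton at about (360,245) and the boom at (268,228). In the top view the boom runs from its cap at (266,237) to its closed end at (322,257), and the carton is at (396,215). The marker is at (322,205), the tape roll at (262,171) and a small red item, either usb or marker, at (403,272).

```bash
cat > h.py <<'E'
from bench import robot
import cv2,numpy as np
from scipy.spatial.transform import Rotation as R
np.set_printoptions(precision=4,suppress=True)
def snap(n,f=None):
    s=robot.snapshot(n)
    if f: cv2.imwrite(f"pics/{f}.png",s["color"])
    return s
def rays(s,px):
    K=np.array([[s["fx"],0,s["cx"]],[0,s["fy"],s["cy"]],[0,0,1]]);E=np.array(s["extrinsics"])
    u=cv2.undistortPoints(np.array(px,float).reshape(-1,1,2),K,np.array([s["k1"],0,0,0.]))[:,0]
    d=np.c_[u,np.ones(len(u))]@E[:3,:3]
    return -E[:3,:3].T@E[:3,3],d
def plane(s,px,z):
    c,d=rays(s,px);return c+d*((z-c[2])/d[:,2])[:,None]
def tri(obs): # [(s,px),...]
    A=np.zeros((3,3));b=np.zeros(3);L=[]
    for s,p in obs:
        c,d=rays(s,[p]);d=d[0]/np.linalg.norm(d[0]);M=np.eye(3)-np.outer(d,d);A+=M;b+=M@c;L.append((M,c))
    x=np.linalg.solve(A,b);return x,[np.linalg.norm(M@(x-c)) for M,c in L]
def pix(s,P):
    E=np.array(s["extrinsics"]);K=np.array([[s["fx"],0,s["cx"]],[0,s["fy"],s["cy"]],[0,0,1]])
    return cv2.projectPoints(np.array(P,float).reshape(-1,3),cv2.Rodrigues(E[:3,:3])[0],E[:3,3],K,np.array([s["k1"],0,0,0.]))[0][:,0]
def togo(P,yaw=None): # tool-axis displacement to world P
    o=robot.get_obs();r=R.from_euler('xyz',o["ee_rot"])
    print("pos",o["tool_pos"],"rot",o["ee_rot"],"t",o["time"],"tool d",r.inv().apply(np.array(P)-o["tool_pos"]),"turn",None if yaw is None else -(yaw-o["ee_rot"][2]))
E
python3 - <<'E'
from h import *
s=snap("top")
print("boom cap, closed",plane(s,[(266,237),(323,256)],.017))
print("carton base? rim",plane(s,[(373,199),(417,205),(415,234),(369,231)],.107))
print("others",plane(s,[(262,171),(330,162),(369,151),(322,205),(358,268),(403,272)],.01))
w=snap("wrist");print(w["fx"],np.linalg.inv(w["extrinsics"]))
togo([.43,.15,.25])
E
```

```text
boom cap, closed [[0.4633 0.2431 0.017 ]
 [0.4237 0.1111 0.017 ]]
carton base? rim [[ 0.5465  0.0069  0.107 ]
 [ 0.5362 -0.0871  0.107 ]
 [ 0.4743 -0.0833  0.107 ]
 [ 0.4779  0.0142  0.107 ]]
others [[ 0.6179  0.2601  0.01  ]
 [ 0.6438  0.1012  0.01  ]
 [ 0.6727  0.0102  0.01  ]
 [ 0.5416  0.117   0.01  ]
 [ 0.3988  0.0303  0.01  ]
 [ 0.3927 -0.0728  0.01  ]]
328.93158604291017 [[ 0.4184  0.883   0.2128  0.1679]
 [ 0.9083 -0.4061 -0.1004  0.5266]
 [-0.0022  0.2353 -0.9719  0.382 ]
 [ 0.      0.      0.      1.    ]]
pos [0.2295 0.4995 0.2048] rot [-3.1403 -0.0001  2.7108] t 0.2 tool d [-0.3281 -0.2339 -0.045 ] turn None
```

Careful with the scale: shifts go in units of 5 mm and turns go in units of 0.2 rad. That gives: -0.032 m is -6.4, -0.023 m is -4.6.

>>> advance([
  [0.094,-6.4,-4.6,-0.6,0],
  [0.094,-6.4,-4.6,-0.6,0],
  [0.094,-6.4,-4.6,-0.6,0],
  [0.094,-6.4,-4.6,-0.6,0],
  [0.094,-6.4,-4.6,-0.6,0],
  [0.094,-6.4,-4.6,-0.6,0],
  [0.094,-6.4,-4.6,-0.6,0],
  [0.094,-6.4,-4.6,-0.6,0],
  [0.094,-6.4,-4.6,-0.6,0],
  [0.094,-6.4,-4.6,-0.6,0],
])

```text
time: 1.03
tool_pos: [0.4248, 0.1553, 0.2356]
ee_rot: [3.141, 0.0, 2.711]
wrist_force: [1.1, -0.1, -0.3]
width: 0.0938
finger_force: 0.0
```

>>> advance([
  [0.094,0,0,0,0.6],
  [0.094,0,0,0,0.6],
  [0.094,0,0,0,0.6],
  [0.094,0,0,0,0.6],
  [0.094,0,0,0,0.6],
  [0.094,0,0,0,0.6],
  [0.094,0,0,0,0.6],
  [0.094,0,0,0,0.6],
  [0.094,0,0,0,0.6],
  [0.094,0,0,0,0.6],
  [0.094,0,0,0,0.6],
  [0.094,0,0,0,0.55],
  [0.094,0,0,0,0],
  [0.094,0,0,0,0],
])

```text
time: 2.2
tool_pos: [0.4243, 0.1571, 0.2353]
ee_rot: [-3.141, 0.0, 1.284]
wrist_force: [0.3, 1.4, -0.4]
width: 0.0938
finger_force: 0.0
```

```bash
python3 - <<'E'
from h import *
s=snap("wrist","w1");print(np.linalg.inv(s["extrinsics"]));togo([.4633,.2431,.2],1.28)
print(pix(s,[(.4633,.2431,.017),(.4237,.1111,.017)]))
E
```

```text
[[ 0.9588 -0.2758 -0.0678  0.4437]
 [-0.2841 -0.9317 -0.2264  0.2209]
 [-0.0007  0.2364 -0.9717  0.4128]
 [ 0.      0.      0.      1.    ]]
pos [0.4243 0.1571 0.2353] rot [-3.1413  0.0001  1.2834] t 2.25 tool d [0.0935 0.013  0.0353] turn 0.0033725901170824635
[[331.4863  90.1704]
 [330.2519 205.371 ]]
```

View pics/w1.png

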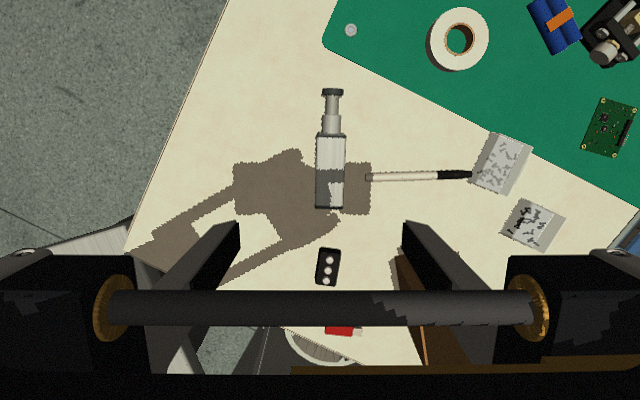

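The wrist view shows the boom upright in the picture. Its cap is at about (333,92), and the canister spans columns 316-345 and rows 135-208. The marker lies right of it at (370-470,176).

```bash
python3 - <<'E'
from h import *
s=snap("wrist");t=snap("top")
im=s["color"];c=im[70:225,295:370]
cv2.imwrite("pics/c1.png",cv2.resize(np.hstack([c]),None,fx=3.8,fy=3.8,interpolation=cv2.INTER_NEAREST))
g=cv2.cvtColor(im,cv2.COLOR_BGR2GRAY).astype(int)
print("col333",list(zip(range(78,216,2),g[78:216:2,333])))
for r in (90,92,94,105,125,145,160):print(r,g[r,306:356])
print("tri cap",tri([(s,(333,92.5)),(t,(266.5,237))]),"tri closed",tri([(s,(330.5,207)),(t,(323,256))]))
E
```

```text
col333 [(78, np.int64(204)), (80, np.int64(205)), (82, np.int64(205)), (84, np.int64(208)), (86, np.int64(208)), (88, np.int64(119)), (90, np.int64(70)), (92, np.int64(71)), (94, np.int64(81)), (96, np.int64(163)), (98, np.int64(166)), (100, np.int64(162)), (102, np.int64(166)), (104, np.int64(161)), (106, np.int64(159)), (108, np.int64(161)), (110, np.int64(165)), (112, np.int64(163)), (114, np.int64(141)), (116, np.int64(185)), (118, np.int64(181)), (120, np.int64(184)), (122, np.int64(181)), (124, np.int64(182)), (126, np.int64(180)), (128, np.int64(181)), (130, np.int64(182)), (132, np.int64(185)), (134, np.int64(112)), (136, np.int64(57)), (138, np.int64(182)), (140, np.int64(196)), (142, np.int64(193)), (144, np.int64(196)), (146, np.int64(192)), (148, np.int64(194)), (150, np.int64(193)), (152, np.int64(189)), (154, np.int64(194)), (156, np.int64(186)), (158, np.int64(189)), (160, np.int64(195)), (162, np.int64(187)), (164, np.int64(187)), (166, np.int64(185)), (168, np.int64(194)), (170, np.int64(77)), (172, np.int64(81)), (174, np.int64(78)), (176, np.int64(80)), (178, np.in
[... 1385 characters left out ...]
 204 206 204 205 209 207 210 207 208 207 208 206 207]
145 [206 205 205 204 208 202 206 208 207 166  71 153 194 191 192 193 196 195
 196 193 195 197 200 203 201 199 197 190 191 194 195 199 200 193 191 195
 200 192 164 138 210 203 206 207 209 203 207 206 206 207]
160 [205 206 202 205 206 207 205 209 204  93 110 163 192 191 191 192 192 192
 194 193 194 198 195 195 197 195 189 195 189 188 196 196 197 190 193 197
 192 180 148 165 210 209 211 211 213 209 209 211 209 211]
tri cap (array([0.4625, 0.2389, 0.0427]), [np.float64(0.0004473937195867276), np.float64(0.0004473937195866687)]) tri closed (array([0.4237, 0.111 , 0.0241]), [np.float64(9.730155702939572e-05), np.float64(9.730155702938957e-05)])
```

View pics/c1.png

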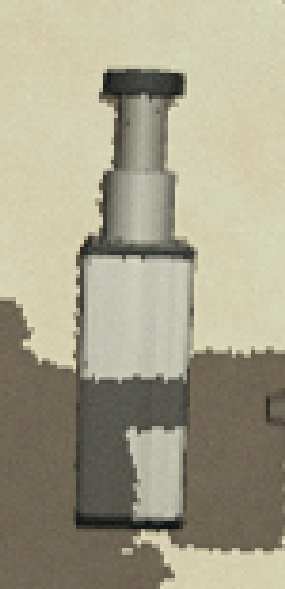

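The crop shows the cap at picture columns 322-343, rows 88-95 of the full frame. The thin tube ends near row 115 and the wide tube near row 134.

```bash
python3 - <<'E'
from h import *
s=snap("wrist")
a=plane(s,[(332.5,91.7)],.02)[0];b=plane(s,[(330.5,135),(330.2,208)],.034);c=plane(s,[(332.5,114.5)],.027)[0]
print("cap",a,"can top/closed",b,"mid edge",c)
d=b[0]-b[1];print(np.linalg.norm(d),"dir yaw canister",np.arctan2(d[1],d[0]),"overall",np.arctan2(*(a-b[1])[[1,0]]), "cap beyond",np.linalg.norm((a-b[0])[:2]))
togo([a[0],a[1],.10],np.arctan2(*(a-b[1])[[1,0]]))
E
```

```text
cap [0.464 0.241 0.02 ] can top/closed [[0.448  0.1955 0.034 ]
 [0.4236 0.1127 0.034 ]] mid edge [0.4567 0.2166 0.027 ]
0.08628994128159012 dir yaw canister 1.2846649580710516 overall 1.2659484305732904 cap beyond 0.048231248688047804
pos [0.4244 0.1571 0.2354] rot [-3.1415 -0.0001  1.2821] t 2.4 tool d [0.0916 0.0142 0.1354] turn 0.016164607354313576
```

To row units: 0.023 m is 4.6, 0.022 m is 4.4, 0.008 rad is 0.04.

>>> advance([
  [0.06,4.6,0.7,4.4,0.04],
  [0.06,4.6,0.7,4.4,0],
  [0.06,4.6,0.7,4.4,0],
  [0.06,4.6,0.7,4.4,0],
  [0.06,0,0,4.4,0],
  [0.06,0,0,4.4,0],
  [0.06,0,0,0,0],
  [0.06,0,0,0,0],
])

```text
time: 3.07
tool_pos: [0.4637, 0.2408, 0.1023]
ee_rot: [-3.139, 0.002, 1.274]
wrist_force: [0.1, 0.4, 0.8]
width: 0.06
finger_force: 0.0
```

```bash
python3 - <<'E'
from h import *
s=snap("wrist");im=s["color"];cv2.imwrite("pics/w2.png",im)
togo([.464,.241,.10])
print("predict cap",pix(s,[(.464,.241,.02)]),pix(s,[(.448,.1955,.034),(.4236,.1127,.034)]))
E
```

```text
pos [0.4648 0.2411 0.1041] rot [ 3.1414 -0.0002  1.2732] t 3.1167 tool d [-0.0003 -0.0008  0.0041] turn None
predict cap [[320.5535 197.5408]] [[318.117  259.5248]
 [319.4279 350.1869]]
```

View pics/w2.png

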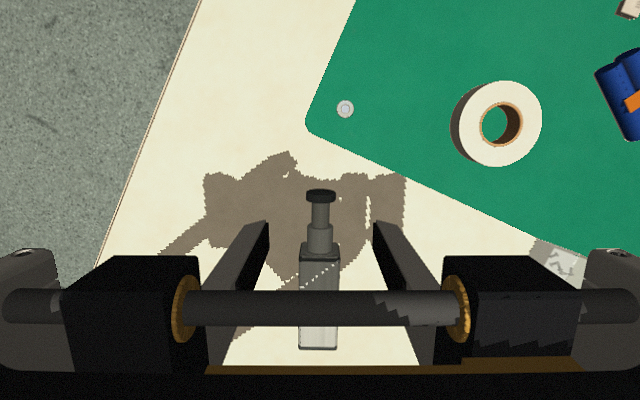

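The wrist view from closer shows the cap at columns 306-336, rows 189-203. That matches the predicted (320,197), so the estimate holds across two heights.

>>> advance([
  [0.06,0,0,6,0],
  [0.06,0,0,6,0],
  [0.06,0,0,5,0],
  [0.06,0,0,3,0],
  [0.06,0,0,0,0],
  [0.06,0,0,0,0],
])

```text
time: 3.62
tool_pos: [0.4656, 0.2412, 0.0049]
ee_rot: [3.14, -0.001, 1.273]
wrist_force: [-0.4, 0.4, 0.5]
width: 0.0597
finger_force: 0.0
```

>>> advance([
  [0.0,0,0,0,0],
  [0.0,0,0,0,0],
  [0.0,0,0,0,0],
  [0.0,0,0,0,0],
  [0.0,0,0,0,0],
  [0.0,0,0,0,0],
])

```text
time: 4.12
tool_pos: [0.4648, 0.2413, 0.0039]
ee_rot: [3.141, -0.001, 1.273]
wrist_force: [-0.0, 0.3, 1.3]
width: 0.0241
finger_force: 30.1
```

>>> advance([
  [0.0,0,0,-3,0],
  [0.0,-0.4,0,-3,0],
  [0.0,-0.8,0,-3,0],
  [0.0,-0.8,0,-3,0],
  [0.0,-1,0,-3,0],
  [0.0,0,0,0,0],
])

```text
time: 4.62
tool_pos: [0.4616, 0.2269, 0.0811]
ee_rot: [3.138, -0.003, 1.272]
wrist_force: [0.4, 0.9, -0.7]
width: 0.0238
finger_force: 30.0
```

```bash
python3 - <<'E'
from h import *
s=snap("scene");cv2.imwrite("pics/s1.png",cv2.resize(s["color"][180:270,220:320],None,fx=5,fy=5));o=robot.get_obs();print(o["wrist_force"],o["wrist_torque"])
E
```

```text
[ 1.169   2.9256 -0.9832] [ 0.2044 -0.0828 -0.0216]
```

View pics/s1.png

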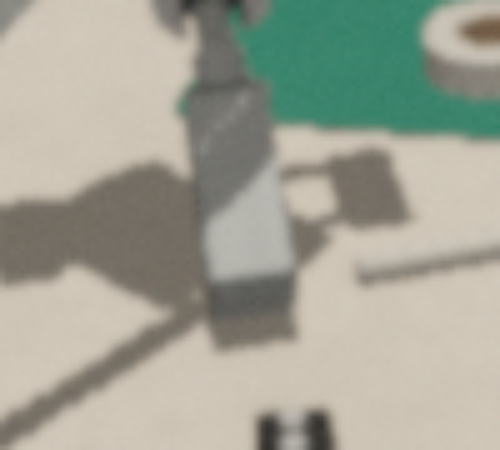

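The crop shows the boom pivoting in the grip, tubes up at roughly 35 degrees. The closed end is still near the bench, so I'll continue the arc.

>>> advance([
  [0.0,-2.6,0,-2.2,0],
  [0.0,-2.6,0,-2.2,0],
  [0.0,-2.2,0,-1.1,0],
  [0.0,-2.2,0,-1,0],
  [0.0,-2.2,0,-1,0],
  [0.0,-2.4,0,-0.6,0],
  [0.0,-2.4,0,-0.4,0],
  [0.0,-2.4,0,-0.2,0],
  [0.0,0,0,0,0],
  [0.0,0,0,0,0],
])

```text
time: 5.5
tool_pos: [0.4322, 0.1351, 0.122]
ee_rot: [3.141, -0.0, 1.271]
wrist_force: [-0.6, 0.5, 1.8]
width: 0.0239
finger_force: 30.0
```

```bash
python3 - <<'E'
from h import *
s=snap("scene");cv2.imwrite("pics/s2.png",cv2.resize(s["color"][180:270,220:320],None,fx=5,fy=5));o=robot.get_obs();print(o["wrist_force"],o["wrist_torque"])
E
```

```text
[ 0.0045 -0.5442  1.2112] [0.0677 0.0334 0.0391]
```

View pics/s2.png

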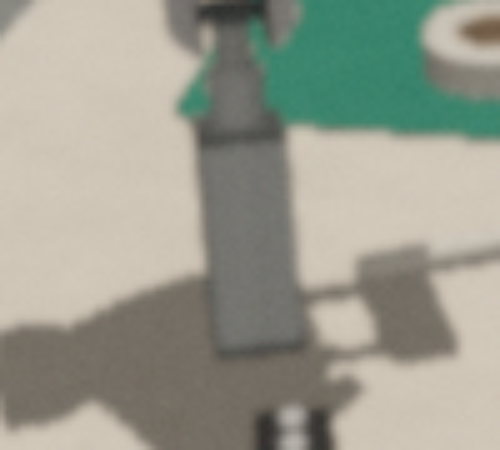

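The boom is almost upright. Its base edge is near (263-281,250) in the full scene picture. I'll compare its edge slope with the projected vertical.

```bash
python3 - <<'E'
from h import *
s=snap("scene");
b=plane(s,[(264,250.5),(280.8,249)],0);print(b)
p=pix(s,[(.4322,.1351,0),(.4322,.1351,.09)]);print(p,"vertical slope dx/dy",(p[1]-p[0])[0]/(p[1]-p[0])[1],"seen left",(200-220)/(130-350)/1,"right",(282-304)/(130-345))
print("cap px",pix(s,[(.4322,.1351,.135)]))
E
```

```text
[[0.4082 0.1193 0.    ]
 [0.4382 0.1056 0.    ]]
[[271.563  242.807 ]
 [267.7569 203.9919]] vertical slope dx/dy 0.09805644421519723 seen left 0.09090909090909091 right 0.10232558139534884
cap px [[265.7111 183.04  ]]
```

>>> advance([
  [0.0,-0.6,0,0.2,0],
  [0.0,-0.4,0,0.2,0],
  [0.0,0,0,0.2,0],
  [0.0,0,0,0,0],
  [0.0,0,0,0,0],
])

```text
time: 6.02
tool_pos: [0.4307, 0.1312, 0.1186]
ee_rot: [-3.141, 0.0, 1.273]
wrist_force: [0.1, 1.2, -0.1]
width: 0.0238
finger_force: 30.0
```

>>> advance([
  [0.0,0,0,0.2,0],
  [0.0,0,0,0.2,0],
  [0.0,0,0,0.2,0],
  [0.0,0,0,0,0],
])

```text
time: 6.35
tool_pos: [0.4308, 0.1311, 0.1158]
ee_rot: [-3.141, 0.0, 1.273]
wrist_force: [-0.1, 0.7, 0.7]
width: 0.0237
finger_force: 30.0
```

```bash
python3 - <<'E'
from h import *
s=snap("scene");cv2.imwrite("pics/s3.png",cv2.resize(s["color"][180:270,220:320],None,fx=5,fy=5));o=robot.get_obs();print(o["tool_pos"],o["wrist_force"],o["wrist_torque"])
g=cv2.cvtColor(s["color"],cv2.COLOR_BGR2GRAY)
for r in (205,210,220,230,240,246,248,250,252):print(r,g[r,255:290])
print("cap col",g[180:256,268])
E
```

```text
[0.4307 0.1311 0.1158] [0.2502 0.5471 0.5421] [0.107  0.0267 0.045 ]
205 [196 192 176 144 104  90  86  93  95 103 103 106 108 107 104 101  98  89
  84  85  91 110 137 156 166 165 167 157 142 135 129 127 125 126 126]
210 [199 198 194 178 136  99  99 102 104 107 109 108 111 110 113 108 111 111
 114 112 115 122 148 177 195 198 199 199 199 200 199 200 201 199 201]
220 [199 200 199 196 177 137 114 115 116 116 118 118 118 120 117 116 114 115
 116 118 115 117 128 159 188 199 199 199 200 200 202 200 201 202 201]
230 [197 199 198 198 192 169 131 108 115 115 116 117 117 121 117 118 116 115
 112 117 116 115 121 131 162 190 198 200 200 199 200 199 201 199 199]
240 [114 112 112 110 113 106  99  98 106 113 115 113 117 115 119 117 116 115
 110 114 117 114 113 110 109 100 110 117 119 123 132 131 131 135 138]
246 [111 112 112 111 111 111 106  96 104 112 115 116 117 118 118 116 115 113
 111 112 116 113 115 112 113 109 111 124 151 180 195 199 200 201 200]
248 [107 111 111 108 110 111 109 103 102 109 111 112 110 113 112 111 108 106
 104 102  98 101  98  98  91  91 100 119 148 175 191 194 198 197 197]
250 [109 110 110 108 112 111 110 105  92  88  85  88  85  85  87  80  85  79
  80  82  83  87  87  91  91  97 107 112 120 136 150 166 171 171 171]
252 [113 113 108 113 111 110 110 106 101  94  94  94  95  97  98 103 102 103
 107 103 107 107 109 108 110 111 110 109 107 110 113 124 130 136 134]
cap col [145 120  95  68  49  46  51  58  71  89  97 101  99  98 103 106 111 113
 109 112 112 114 113 114 112 107 100  88  86 100 110 120 119 115 120 120
 119 120 116 117 120 117 115 119 116 115 116 117 115 116 121 116 115 116
 119 116 116 118 119 117 115 117 118 117 120 116 118 114 113 103  85  82
  97 108 108 110]
```

```bash
python3 - <<'E'
from h import *
s=snap("scene")
b=plane(s,[(272,250.8)],0)[0];print(b)
u=np.array([.295,.956,0])
for a in (-.2,-.1,0,.1,.2,.3):  # lean: top displaced along +u*sin
    P=[b+u*r*np.sin(a)+np.array([0,0,r*np.cos(a)]) for r in (0,.09,)]
    C=b+u*(.017*np.cos(a)+.135*np.sin(a))
    print(a,pix(s,P).round(1).tolist(),"cap xy",C)
E
```

```text
[0.421  0.1097 0.    ]
-0.2 [[272.0, 250.8], [269.6, 216.9]] cap xy [0.418 0.1   0.   ]
-0.1 [[272.0, 250.8], [268.8, 213.9]] cap xy [0.422 0.113 0.   ]
0 [[272.0, 250.8], [268.1, 211.3]] cap xy [0.426 0.126 0.   ]
0.1 [[272.0, 250.8], [267.4, 209.1]] cap xy [0.4299 0.1388 0.    ]
0.2 [[272.0, 250.8], [266.8, 207.5]] cap xy [0.4338 0.1513 0.    ]
0.3 [[272.0, 250.8], [266.3, 206.3]] cap xy [0.4375 0.1634 0.    ]
```

>>> advance([
  [0.0,-0.6,0,0,0],
  [0.0,-0.6,0,0,0],
  [0.0,0,0,0,0],
  [0.034,0,0,0,0],
  [0.05,0,0,0,0],
  [0.05,0,0,0,0],
  [0.06,0,0,0,0],
  [0.06,0,0,-4,0],
  [0.06,0,0,-6,0],
  [0.06,0,0,-6,0],
  [0.06,0,0,0,0],
])

```text
time: 7.37
tool_pos: [0.4323, 0.1259, 0.2026]
ee_rot: [3.131, -0.005, 1.273]
wrist_force: [-0.0, 0.6, -0.4]
width: 0.0603
finger_force: 0.0
```

```bash
python3 - <<'E'
from h import *
s=snap("scene");w=snap("wrist");cv2.imwrite("pics/m4.png",np.hstack([cv2.resize(s["color"][170:270,220:320],(400,400)),w["color"][:,120:520]]))
o=robot.get_obs();print(o["tool_pos"],o["wrist_force"])
E
```

```text
[0.43   0.1255 0.1973] [-0.9178  0.3439 -0.1483]
```

View pics/m4.png

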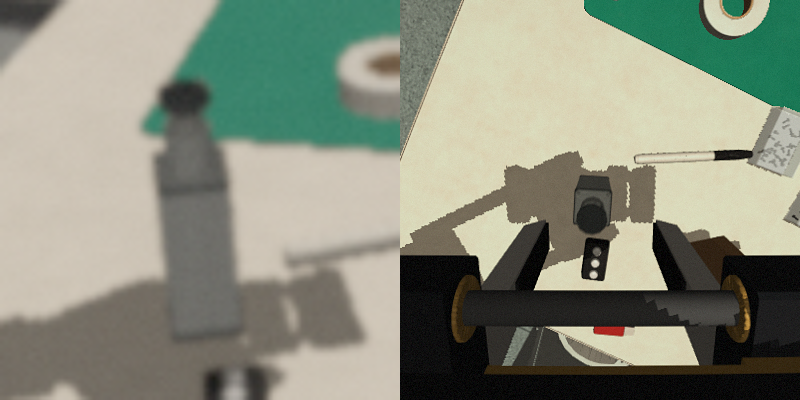

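Both views show the boom standing with its tubes up. The cap is near (312,216) in the wrist view and (266,194) in the scene view.

```bash
python3 - <<'E'
from h import *
s=snap("scene");w=snap("wrist")
def blob(im,x0,x1,y0,y1,t):
    g=cv2.cvtColor(im,cv2.COLOR_BGR2GRAY)[y0:y1,x0:x1];n,l,st,c=cv2.connectedComponentsWithStats((g<t).astype(np.uint8))
    k=1+st[1:,4].argmax();return c[k]+[x0,y0],st[k]
print(blob(w["color"],285,340,195,237,50),blob(s["color"],255,280,182,202,70))
cw=blob(w["color"],285,340,195,237,50)[0];cs=blob(s["color"],255,280,182,202,70)[0]
x,e=tri([(w,cw),(s,cs)]);print(x,e)
print("canister top from wrist, z=.09", plane(w,[(296,177),(328,176),(296,190)],.09))
togo(x)
g=cv2.cvtColor(w["color"],cv2.COLOR_BGR2GRAY)
for r in range(174,240,6):print(r,g[r,288:336])
E
```

```text
(array([314.0324, 223.6657]), array([ 14,  15,  32,  27, 679], dtype=int32)) (array([265.1552, 190.7414]), array([ 5,  6, 11,  7, 58], dtype=int32))
[0.4201 0.112  0.1325] [np.float64(2.2145375601229083e-05), np.float64(2.2145375601303564e-05)]
canister top from wrist, z=.09 [[0.4128 0.144  0.09  ]
 [0.4398 0.1366 0.09  ]
 [0.4091 0.1329 0.09  ]]
pos [0.4285 0.1252 0.1947] rot [-3.1397  0.001   1.2728] t 7.5667 tool d [-0.015  -0.004   0.0622] turn None
174 [106 105 108 110 109 109 106 112 111 109 108 109 109 107 102  77  68  73
  75  75  73  72  78  87  82  88  96  92  89  96 100 114 109 108 108 113
 111 110 117 112 112 112 111 110 110 110 109 106]
180 [105 107 102 111 105 111 109 106 105 108 107 105 107  79  47  54  49  56
  53  60  53  51  50  52  55  52  58  53  60  58  51  51  57  52  53  54
  51  56  55  57  56  54  54  53  81 113 104 112]
186 [104  99 103 104 110 106 106 109 106 109 104  93  52  54  53  50  59  54
  56  58  57  59  58  57  56  52  56  55  58  51  56  50  58  54  53  56
  55  58  55  54  58  53  54  53  58  83 111 113]
192 [106 105 109 103 103 105 106 105 105  
[... 857 characters left out ...]
31  34  34  35  28  31  34  36  30  35  30  29  31
  30  28  38  38  74  87  90  89  75  42 104 102]
222 [108 101 106 107 102 106 109  95  36  79  78  46  25  30  33  31  32  27
  29  31  38  35  32  33  27  36  33  34  31  34  29  29  31  30  29  30
  28  30  30  34  27  45  91  79  58 122 226 218]
228 [110 110 109 109 106 106 107 108  97  92  93  52  27  34  36  33  33  29
  32  37  33  33  37  28  30  31  29  34  33  35  37  37  28  27  34  31
  26  30  36  31  30  34  45  60  72 101 109 107]
234 [106 111 106 107 112 111 109 106 108 106 107 108 103  71  56  51  40  32
  29  30  31  34  34  32  30  38  30  34  26  33  32  36  32  30  27  31
  34  51  62  74  88 107 105 105 109 107 107 108]
```

```bash
python3 - <<'E'
from h import *
w=snap("wrist");s=snap("scene")
print("cap",*[plane(w,[(314,223.7)],z)[0] for z in (.11,.12,.13,.14)])
print("can top",plane(w,[(314.5,211)],.09)[0], "far corners", plane(w,[(297,193),(334.5,191.5)],.09), "base far", plane(w,[(301.5,178),(331,177)],0.0))
for z in(.11,.12,.13,.14):print(z,pix(s,plane(w,[(314,223.7)],z)))
im=np.hstack([cv2.resize(s["color"][180:255,245:295],None,fx=8,fy=8,interpolation=cv2.INTER_CUBIC),cv2.resize(w["color"][165:245,285:340],None,fx=7.2,fy=7.5)[:600]])
cv2.imwrite("pics/m5.png",im);print(im.shape)
E
```

```text
cap [0.4168 0.105  0.11  ] [0.418  0.1082 0.12  ] [0.4192 0.1114 0.13  ] [0.4205 0.1146 0.14  ]
can top [0.4183 0.1098 0.09  ] far corners [[0.4085 0.1302 0.09  ]
 [0.4405 0.1217 0.09  ]] base far [[0.4061 0.1268 0.    ]
 [0.4389 0.1179 0.    ]]
0.11 [[266.2176 203.6117]]
0.12 [[265.6066 197.9338]]
0.13 [[264.9932 192.2289]]
0.14 [[264.3773 186.4971]]
(600, 796, 3)
```

View pics/m5.png

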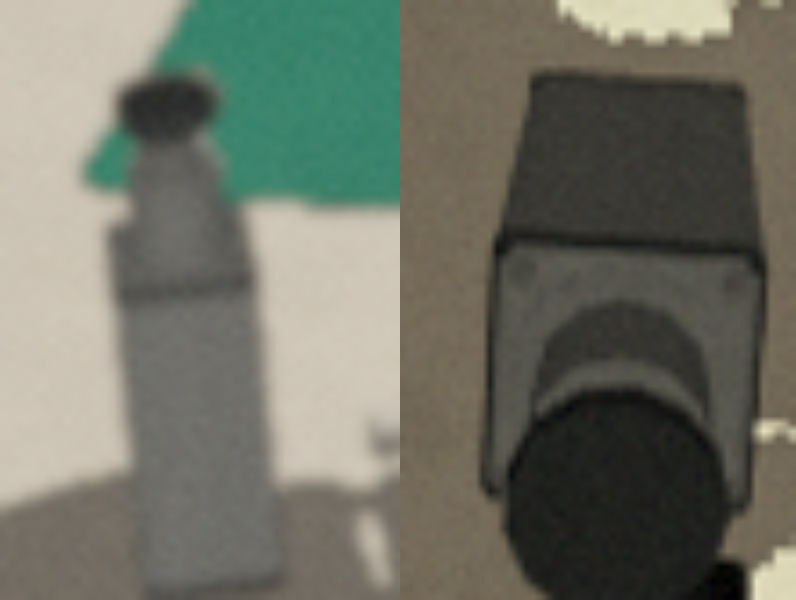

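The standing canister's far top corners and far base corners agree to within 3 mm, so it's upright with its axis at about (0.419,0.110). The cap top is at about 0.133.

```bash
python3 -c "
from h import *
togo([.4195,.1105,.142])"
```

```text
pos [0.4282 0.1252 0.1941] rot [-3.1385  0.0015  1.2728] t 7.6667 tool d [-0.0166 -0.0038  0.0522] turn None
```

>>> advance([
  [0.0,-1.2,-0.3,0,0],
  [0.0,-1.2,-0.3,0,0],
  [0.0,-1,-0.2,1,0],
  [0.0,0,0,2,0],
  [0.0,0,0,2,0],
  [0.0,0,0,2,0],
  [0.0,0,0,2,0],
  [0.0,0,0,1,0],
  [0.0,0,0,0,0],
  [0.0,0,0,0,0],
])

```text
time: 8.5
tool_pos: [0.4201, 0.1104, 0.1455]
ee_rot: [-3.141, 0.0, 1.273]
wrist_force: [0.5, -0.1, -0.3]
width: 0.0004
finger_force: 0.0
```

>>> advance([
  [0.0,0,0,0.6,0],
  [0.0,0,0,0.6,0],
  [0.0,0,0,0.6,0],
  [0.0,0,0,0.6,0],
  [0.0,0,0,0.6,0],
  [0.0,0,0,0.6,0],
  [0.0,0,0,0,0],
])

```text
time: 9.08
tool_pos: [0.4201, 0.1103, 0.1275]
ee_rot: [-3.141, 0.0, 1.273]
wrist_force: [-0.3, -0.3, 0.1]
width: 0.0004
finger_force: 0.0
```

>>> advance([
  [0.0,0,0,0.4,0],
  [0.0,0,0,0.4,0],
  [0.0,0,0,0.4,0],
  [0.0,0,0,0.4,0],
  [0.0,0,0,0.4,0],
  [0.0,0,0,0,0],
])

```text
time: 9.58
tool_pos: [0.4204, 0.1103, 0.118]
ee_rot: [3.141, -0.0, 1.273]
wrist_force: [-0.1, 0.9, 1.2]
width: 0.0004
finger_force: 0.9
```

>>> advance([
  [0.0,0,0,0.4,0],
  [0.0,0,0,0.4,0],
  [0.0,0,0,0.4,0],
  [0.0,0,0,0.4,0],
  [0.0,0,0,0.4,0],
  [0.0,0,0,0,0],
])

```text
time: 10.08
tool_pos: [0.4205, 0.1103, 0.1083]
ee_rot: [3.141, -0.0, 1.273]
wrist_force: [-0.4, 0.1, 3.7]
width: 0.0005
finger_force: 1.8
```

>>> advance([
  [0.0,0,0,0.3,0],
  [0.0,0,0,0.3,0],
  [0.0,0,0,0.3,0],
  [0.0,0,0,0.3,0],
  [0.0,0,0,0,0],
])

```text
time: 10.5
tool_pos: [0.4205, 0.1103, 0.1023]
ee_rot: [3.141, -0.0, 1.273]
wrist_force: [-0.8, 0.2, 4.9]
width: 0.0003
finger_force: 2.0
```

>>> advance([
  [0.0,0,0,0.2,0],
  [0.0,0,0,0.2,0],
  [0.0,0,0,0.2,0],
  [0.0,0,0,0.2,0],
  [0.0,0,0,0,0],
])

```text
time: 10.92
tool_pos: [0.4205, 0.1103, 0.0983]
ee_rot: [3.141, -0.0, 1.273]
wrist_force: [-0.8, -0.2, 4.7]
width: 0.0003
finger_force: 2.2
```

>>> advance([
  [0.0,0,0,0.2,0],
  [0.0,0,0,0.2,0],
  [0.0,0,0,0,0],
])

```text
time: 11.17
tool_pos: [0.4215, 0.1104, 0.0981]
ee_rot: [3.138, -0.001, 1.273]
wrist_force: [-1.9, -0.6, 11.7]
width: 0.0005
finger_force: 5.6
```

Careful with the scale: shifts go in units of 5 mm and turns go in units of 0.2 rad. That gives: -0.04 m is -8, -0.02 m is -4, 0.12 rad is 0.6.

>>> advance([
  [0.0,0,0,0.2,0],
  [0.0,0,0,0,0],
  [0.0,0,0,-4,0],
  [0.07,0,0,-8,0],
  [0.07,0,0,-8,0],
  [0.07,0,0,-8,0.5],
  [0.07,0,0,-4,0.6],
  [0.07,0,0,0,0.6],
  [0.07,0,0,0,0.6],
  [0.07,0,0,0,0.6],
  [0.07,0,0,0,0.6],
  [0.07,0,0,0,0.6],
  [0.07,0,0,0,0.6],
  [0.07,0,0,0,0.6],
  [0.07,0,0,0,0.6],
  [0.07,0,0,0,0.6],
  [0.07,0,0,0,0.6],
  [0.07,0,0,0,0.55],
  [0.07,0,0,0,0.6],
  [0.07,0,0,0,0],
])

```text
time: 12.83
tool_pos: [0.4201, 0.1103, 0.254]
ee_rot: [3.141, 0.001, -0.379]
wrist_force: [0.8, -0.3, -0.5]
width: 0.07
finger_force: 0.0
```

```bash
python3 - <<'E'
from h import *
o=robot.get_obs();print(o["joint_positions"])
togo([.39,.03,.26],-.26)
E
```

```text
[ 0.126  -0.176   1.5285  0.0001  1.7906  2.0759]
pos [0.4201 0.1103 0.254 ] rot [ 3.1409  0.0014 -0.3791] t 12.8333 tool d [ 0.0018  0.0857 -0.006 ] turn -0.1191362321610605
```

>>> advance([
  [0.07,0,6,0,0],
  [0.07,0,6,0,0],
  [0.07,0,5.2,0,0],
  [0.07,0,0,0,-0.6],
  [0.07,0,0,0,-0.6],
  [0.07,0,0,0,0],
  [0.07,0,0,0,0],
])

```text
time: 13.42
tool_pos: [0.3885, 0.0303, 0.2545]
ee_rot: [-3.142, 0.001, -0.138]
wrist_force: [-0.5, 0.5, -0.4]
width: 0.0697
finger_force: 0.0
```

```bash
python3 - <<'E'
from h import *
s=snap("wrist","w3");togo([.4195,.1105,.2],-.26);t=snap("top","t3")
print(np.linalg.inv(s["extrinsics"])[:3,3])
E
```

```text
pos [0.3886 0.0304 0.2546] rot [-3.1415  0.0006 -0.1384] t 13.4667 tool d [ 0.0196 -0.0836  0.0546] turn 0.12164854596494523
[0.4561 0.0194 0.4319]
```

View pics/w3.png

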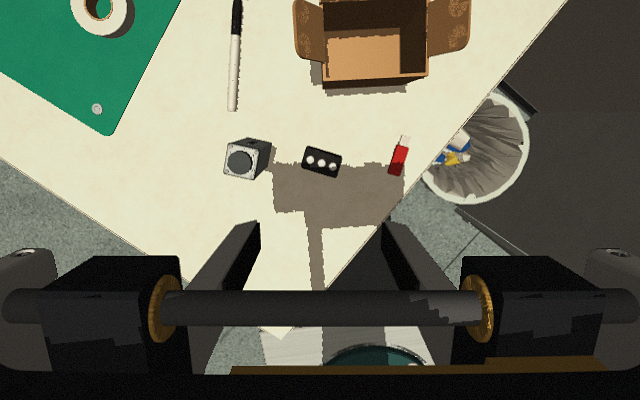

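The wrist view shows the boom's top face at (240,161) with its tubes home. The carton's front rim runs from (322,83) to (427,77). The flaps lean outwards at (310,30) and (450,25), and the usb stick is at (398,157). That was my tenth and last picture, so I'll go on with numbers only.

```bash
python3 - <<'E'
from h import *
s=snap("wrist");im=s["color"]
g=cv2.cvtColor(im,cv2.COLOR_BGR2GRAY);hsv=cv2.cvtColor(im,cv2.COLOR_BGR2HSV)
for r in range(132,186,4):print(r,g[r,216:278:2])
n,l,st,c=cv2.connectedComponentsWithStats((g[140:185,220:262]<110).astype(np.uint8))
print(st,c+[220,140])
print("front wall columns")
for col in (335,360,385,410):print(col,list(zip(range(60,100,2),hsv[60:100:2,col].tolist())))
E
```

```text
132 [224 225 226 227 226 223 225 224 226 224 226 225 224 224 225 224 225 226
 226 226 224 225 224 222 221 220 223 224 222 225 224]
136 [224 224 226 224 225 224 223 224 226 224 223 225 225 227 228 234 209 231
 231 229 226 225 226 223 223 225 224 223 224 223 225]
140 [223 224 224 225 224 225 224 227 230 235 207 122  59  58  62  65  67  65
  54  57  60  53  59 178 179 206 231 226 221 220 223]
144 [225 221 223 224 221 225  98 148 144 105  60  41  49  59  64  69  81  61
  44  49  63  62  66  68  62  61  57  46 239 225 224]
148 [226 225 224 219 221 226 178 187 203 210 211 215 214 209 198 203 174 144
  57  64  41  52  56  52  54  50  53  48 122 117 119]
152 [224 225 224 222 226 164 198 214 177  96  73  82  78  71  38  42 219 219
 218 192 183 162  25  46  45  49  46  53 116 111 233]
156 [225 225 224 223 227 138 212  83  79  82  82  82  79  78  80  83  72  75
 225 213 218  79  49  50  49  47  49 119 117 111 226]
160 [223 225 225 223 232 179  91  79  81  79  84  81  80  78  81  85  86  72
  67 178 195  31  47  44  46  49  39 120 111 119 228]
164 [223 224 224 225 181 205  86  74  74  79  82  82
[... 2177 characters left out ...]
(74, [16, 136, 195]), (76, [16, 135, 202]), (78, [15, 153, 60]), (80, [12, 150, 46]), (82, [16, 148, 43]), (84, [16, 172, 40]), (86, [16, 82, 87]), (88, [19, 56, 124]), (90, [19, 65, 126]), (92, [17, 63, 121]), (94, [27, 35, 238]), (96, [28, 39, 228]), (98, [28, 37, 229])]
410 [(60, [17, 170, 45]), (62, [14, 140, 42]), (64, [12, 154, 53]), (66, [16, 117, 48]), (68, [11, 188, 46]), (70, [12, 143, 48]), (72, [14, 153, 40]), (74, [16, 137, 193]), (76, [15, 141, 166]), (78, [15, 162, 41]), (80, [15, 128, 40]), (82, [21, 72, 142]), (84, [28, 38, 230]), (86, [26, 39, 228]), (88, [26, 38, 229]), (90, [27, 38, 229]), (92, [27, 37, 229]), (94, [27, 35, 230]), (96, [29, 34, 230]), (98, [28, 37, 228])]
```

```bash
python3 - <<'E'
from h import *
s=snap("wrist")
print("cap",plane(s,[(240.0,162.0)],.098))
P=plane(s,[(228,143.5),(258.5,152),(252,180.5),(223.5,173)],.09);print(P,P.mean(0))
d=P[1]-P[0];print(np.linalg.norm(d),np.arctan2(d[1],d[0]));d=P[2]-P[3];print(np.linalg.norm(d),np.arctan2(d[1],d[0]));d=P[0]-P[3];print(np.linalg.norm(d),np.arctan2(d[1],d[0]))
togo([.46,-.04,.30],-.07)
E
```

```text
cap [[0.4202 0.1077 0.098 ]]
[[0.4399 0.1184 0.09  ]
 [0.4269 0.0887 0.09  ]
 [0.3981 0.101  0.09  ]
 [0.4102 0.1294 0.09  ]] [0.4188 0.1094 0.09  ]
0.03247028060254499 -1.9848668526203792
0.03087902094385402 -1.9744728756573509
0.03167388504334844 -0.3543276869557311
pos [0.3886 0.0306 0.2548] rot [-3.1415  0.0004 -0.1373] t 13.6167 tool d [ 0.0803  0.0602 -0.0453] turn -0.0672795300309817
```

>>> advance([
  [0.07,4,3.4,-2.2,0],
  [0.07,4,3.4,-2.2,0],
  [0.07,4,3.4,-2.2,0],
  [0.07,4,3.4,-2.2,0],
  [0.07,0,0,0,-0.35],
  [0.07,0,0,0,0],
  [0.07,0,0,0,0],
])

```text
time: 14.2
tool_pos: [0.4586, -0.0478, 0.2986]
ee_rot: [-3.141, 0.001, -0.069]
wrist_force: [-0.1, 0.3, -0.9]
width: 0.0702
finger_force: 0.0
```

```bash
python3 - <<'E'
from h import *
s=snap("wrist","w4");togo([.46,-.04,.30],-.07);t=snap("top","t4")
for r in([.54,-.035],[.475,.01],[.475,-.085],[.54,.01],[.54,-.085]):print(r,pix(s,[r+[.107]]),pix(t,[r+[.107]]))
im=s["color"];hsv=cv2.cvtColor(im,cv2.COLOR_BGR2HSV)
# coarse class map: b lit brown, d dark brown, . other
m=(abs(hsv[...,0].astype(int)-15)<5)&(hsv[...,1]>100)
for r in range(0,230,6):print(f"{r:3d}",''.join('.' if not m[r,c] else ('#' if hsv[r,c,2]>120 else 'd') for c in range(170,470,4)))
E
```

```text
pos [ 0.4583 -0.0475  0.2986] rot [-3.1412  0.0009 -0.0683] t 14.25 tool d [ 0.0012 -0.0076 -0.0014] turn 0.0017051656340165144
[0.54, -0.035] [[302.0319 102.4184]] [[392.5864 202.5608]]
[0.475, 0.01] [[267.1245 164.663 ]] [[370.9485 232.4013]]
[0.475, -0.085] [[351.0492 158.8146]] [[415.7959 233.6768]]
[0.54, 0.01] [[260.7605 105.4746]] [[371.502  201.9683]]
[0.54, -0.085] [[348.1289  99.0972]] [[416.0241 203.2196]]
  0 ...........................................................................
  6 ...........................................................
[... 2276 characters left out ...]
............................................................
186 ...........................................................................
192 ...........................................................................
198 ...........................................................................
204 ...........................................................................
210 ...........................................................................
216 ...........................................................................
222 ...........................................................................
228 ...........................................................................
```

```bash
python3 - <<'E'
from h import *
s=snap("wrist");t=snap("top")
hsv=cv2.cvtColor(s["color"],cv2.COLOR_BGR2HSV).astype(int);m=(abs(hsv[...,0]-15)<5)&(hsv[...,1]>95);v=np.where(m,hsv[...,2],-1)
print("front");
for c in (280,300,320,340):print(c,list(zip(range(146,162),v[146:162,c])))
print("left")
for r in (108,122,136):print(r,[(c,v[r,c]) for c in range(232,276)])
print("right")
for r in (108,122,134):print(r,[(c,v[r,c]) for c in range(340,386)])
print("lid")
for c in (270,310,345):print(c,[(r,v[r,c]) for r in range(44,112,2)])
E
```

```text
front
280 [(146, np.int64(66)), (147, np.int64(66)), (148, np.int64(71)), (149, np.int64(69)), (150, np.int64(68)), (151, np.int64(62)), (152, np.int64(148)), (153, np.int64(213)), (154, np.int64(225)), (155, np.int64(-1)), (156, np.int64(-1)), (157, np.int64(-1)), (158, np.int64(-1)), (159, np.int64(-1)), (160, np.int64(-1)), (161, np.int64(-1))]
300 [(146, np.int64(67)), (147, np.int64(70)), (148, np.int64(71)), (149, np.int64(72)), (150, np.int64(69)), (151, np.int64(65)), (152, np.int64(117)), (153, np.int64(199)), (154, np.int64(222)), (155, np.int64(-1)), (156, np.int64(-1)), (157, np.int64(-1)), (158, np.int64(-1)), (159, np.int64(-1)), (160, np.int64(-1)), (161, np.int64(-1))]
320 [(146, np.int64(61)), (147, np.int64(69)), (148, np.int64(75)), (149, np.int64(72)), (150, np.int64(68)), (151, np.int64(68)), (152, np.int64(60)), (153, np.int64(182)), (154, np.int64(228)), (155, np.int64(229)), (156, np.int64(-1)), (157, np.int64(-1)), (158, np.int64(-1)), (159, np.int64(-1)), (160, np.int64(-1)), (161, np.int64(-1))]
340 [(146, np.int64(56)), (147, np.int64(66)), (148, np.int64(
[... 7623 characters left out ...]
p.int64(-1)), (46, np.int64(-1)), (48, np.int64(-1)), (50, np.int64(-1)), (52, np.int64(166)), (54, np.int64(179)), (56, np.int64(172)), (58, np.int64(194)), (60, np.int64(157)), (62, np.int64(166)), (64, np.int64(159)), (66, np.int64(108)), (68, np.int64(59)), (70, np.int64(62)), (72, np.int64(62)), (74, np.int64(61)), (76, np.int64(70)), (78, np.int64(106)), (80, np.int64(106)), (82, np.int64(104)), (84, np.int64(107)), (86, np.int64(107)), (88, np.int64(107)), (90, np.int64(109)), (92, np.int64(105)), (94, np.int64(112)), (96, np.int64(52)), (98, np.int64(62)), (100, np.int64(101)), (102, np.int64(87)), (104, np.int64(83)), (106, np.int64(123)), (108, np.int64(159)), (110, np.int64(127))]
```

```bash
cat > carton.py <<'E'
from h import *
E
python3 - <<'E'
from h import *
s=snap("wrist")
F=plane(s,[(280,154.9),(300,155.0),(320,155.7),(340,155.9)],.107);B=plane(s,[(270,93),(310,93.6),(345,95)],.1105)
L=plane(s,[(266.8,108),(267,122),(266.7,136)],.1085);Rr=plane(s,[(351.7,108),(351.6,122),(350.6,134)],.1085)
for n,a in zip("FBLR",(F,B,L,Rr)):print(n,a[:,:2].tolist())
yaw=[np.arctan2(-(a[-1]-a[0])[0]*-1,-(a[-1]-a[0])[1]) for a in(F,B)];print("yaw of carton y dev",[np.arctan2((a[0]-a[-1])[0],(a[0]-a[-1])[1]) for a in (F,B)],"side",[np.arctan2((a[0]-a[-1])[1],(a[0]-a[-1])[0]) for a in(L,Rr)])
E
```

```text
F [[0.48452735636915667, -0.005124031119322622], [0.4828774451445302, -0.027543220699616594], [0.48056313236599796, -0.049907743998945556], [0.4788174251674021, -0.07232563715944795]]
B [[0.551593157805122, -0.0012342059642126424], [0.5480203499090234, -0.043809401868191794], [0.5440605120403765, -0.08102652151432654]]
L [[0.5364017210720412, 0.00410642738741978], [0.5215820726911233, 0.005437444967526801], [0.5065280928207475, 0.007350467073686973]]
R [[0.5301190342548704, -0.08773135830151849], [0.5152691252039983, -0.08693023443099937], [0.5023906288570114, -0.08522778599482042]]
yaw of carton y dev [np.float64(0.08476359347694445), np.float64(0.09412419910966573)] side [np.float64(-0.10816823545110417), np.float64(-0.09004492739098717)]
```

```bash
cat > carton.py <<'E'
from h import *
yaw=-.092;C=np.array([.5165,-.0405,0]);M=R.from_euler('z',yaw)
def W(p): return M.apply(np.array(p,float))+C      # carton(m)->world
def loc(p): return M.inv().apply(np.array(p,float)-C)
E
python3 - <<'E'
from carton import *
s=snap("wrist");t=snap("top")
for th in np.arange(1.9,2.5,.1):
    out,up=-np.cos(th)*.043,np.sin(th)*.043
    l=pix(s,W([[.005,.0485+out,.1085+up],[.005,-.0485-out,.1085+up]]))
    cr=np.array([.0335-np.cos(th)*.0625,0,.112+np.sin(th)*.0625])
    tips=[cr+.02*np.array([-np.cos(a),0,np.sin(a)]) for a in (th-1.57+.25,th-1.57+.5,th-1.57+.7)]
    print(round(th,1),"flaps",l.round(1).tolist(),"lid crease",pix(s,W(cr)).round(1).tolist(),"tips",pix(s,W(tips))[:,1].round(1), "top:",pix(t,W(np.vstack([cr,tips])))[:,1].round(1))
hsv=cv2.cvtColor(t["color"],cv2.COLOR_BGR2HSV).astype(int);m=(abs(hsv[...,0]-15)<6)&(hsv[...,1]>80)
print([(r,hsv[r,400,2] if m[r,400] else -1) for r in range(170,240)])
E
```

```text
1.9 flaps [[243.7, 118.3], [372.0, 121.4]] lid crease [[307.8, 63.4]] tips [82.2 77.7 73.4] top: [184.2 191.6 189.7 187.9]
2.0 flaps [[240.0, 118.2], [375.8, 121.5]] lid crease [[308.0, 56.8]] tips [73.7 68.7 64. ] top: [181.5 188.2 186.1 184.3]
2.1 flaps [[236.6, 118.1], [379.3, 121.6]] lid crease [[308.2, 50.7]] tips [65.4 59.9 55. ] top: [179.1 184.9 182.7 180.8]
2.2 flaps [[233.5, 118.0], [382.5, 121.6]] lid crease [[308.5, 45.1]] tips [57.4 51.6 46.5] top: [176.8 181.8 179.5 177.5]
2.3 flaps [[230.9, 117.9], [385.4, 121.6]] lid crease [[308.7, 40.2]] tips [49.9 43.8 38.7] top: [174.8 178.8 176.5 174.5]
2.4 flaps [[228.6, 117.8], [387.8, 121.7]] lid crease [[309.0, 36.0]] tips [43.1 36.8 31.7] top: [173.1 176.1 173.7 171.7]
2.5 flaps [[226.8, 117.7], [389.8, 121.7]] lid crease [[309.2, 32.6]] tips [36.9 30.6 25.5] top: [171.6 173.7 171.2 169.3]
[(170, -1), (171, -1), (172, -1), (173, -1), (174, -1), (175, -1), (176, -1), (177, -1), (178, np.int64(91)), (179, np.int64(84)), (180, np.int64(90)), (181, np.int64(89)), (182, np.int64(102)), (183, np.int64(89)), (184, np.int64(55)), (185, np.int64(50)), (186, np.int64(52)), (187, np.int64(52)), (188, np.int64(66)), (189, np.int64(78)), (190, np.int64(76)), (191, np.int64(76)), (192, np.int64(74)), (193, np.int64(76)), (194, np.int64(75)), (195, np.int64(75)), (196, np.int64(76)), (197, np.int64(69)), (198, np.int64(50)), (199, np.int64(38)), (200, np.int64(39)), (201, np.int64(42)), (202, np.int64(42)), (203, np.int64(38)), (204, np.int64(50)), (205, np.int64(67)), (206, np.int64(51)), (207, -1), (208, -1), (209, -1), (210, -1), (211, -1), (212, -1), (213, -1), (214, -1), (215, -1), (216, -1), (217, -1), (218, -1), (219, -1), (220, -1), (221, -1), (222, -1), (223, -1), (224, -1), (225, -1), (226, -1), (227, -1), (228, -1), (229, -1), (230, -1), (231, -1), (232, -1), (233, -1), (234, -1), (235, -1), (236, -1), (237, -1), (238, -1), (239, -1)]
```

>>> advance([
  [0.07,0,0,0,0.6],
  [0.07,0,0,0,0.6],
  [0.07,0,0,0,0.125],
  [0.07,0,0,0,0],
])

```text
time: 14.88
tool_pos: [0.4584, -0.0477, 0.299]
ee_rot: [-3.141, -0.0, -0.332]
wrist_force: [1.0, 0.2, 1.5]
width: 0.07
finger_force: 0.0
```

```bash
python3 -c "
from h import *
togo([.4195,.109,.15],-.33)"
```

```text
pos [ 0.4584 -0.0477  0.299 ] rot [-3.1415 -0.0002 -0.3324] t 14.8833 tool d [-0.0879 -0.1354  0.149 ] turn -0.002432286248990778
```

>>> advance([
  [0.07,-3.52,-5.4,2,0],
  [0.07,-3.52,-5.4,2,0],
  [0.07,-3.52,-5.4,2,0],
  [0.07,-3.52,-5.4,2,0],
  [0.07,-3.52,-5.4,2,0],
  [0.07,0,0,6,0],
  [0.07,0,0,6,0],
  [0.07,0,0,6,0],
  [0.07,0,0,2,0],
  [0.07,0,0,0,0],
  [0.07,0,0,0,0],
])

```text
time: 15.8
tool_pos: [0.4196, 0.1084, 0.1497]
ee_rot: [-3.141, -0.0, -0.332]
wrist_force: [1.0, 0.3, 0.9]
width: 0.0704
finger_force: 0.0
```

```bash
python3 - <<'E'
from h import *
togo([.4195,.109,.06],-.33)
s=snap("wrist");print(pix(s,[(.4195,.109,.098)]));g=cv2.cvtColor(s["color"],cv2.COLOR_BGR2GRAY)
for r in range(190,250,6):print(r,g[r,280:364:2])
E
```

```text
pos [0.4196 0.1084 0.1497] rot [-3.1413 -0.0003 -0.332 ] t 15.8 tool d [-0.0004 -0.0005  0.0897] turn -0.002011410187063467
[[317.6697 211.6181]]
190 [107 108 107 107 110 104 104 104  51  76  73  74  86  91  88  88  83  82
  86  88  87  86  79  88  89  92  89  76  68  71  41 108 105 107 105 108
 101 104 106 102 104 107]
196 [107 107 108 107 109 112 110 106  51  82  84  85  91  94  37  23  26  32
  33  37  32  26  25  14  80  90  78  82  88  88  37 108 107 111 103 100
 112 105 106 106 109 107]
202 [107 103 107 106 105 110 107 106  50  88  85  79  32  30  35  33  30  33
  34  30  32  31  33  31  31  32  39  95  85  82  46 110 109 107 107 107
 108 107 108 106 107 110]
208 [108 105 109 108 103 101 113 103  57  88  80  29  37  34  37  37  32  32
  34  30  38  33  33  33  34  34  32  55  88  82  63 107 103 110 102 108
 110 108 107 107 103 102]
214 [105 106 105 107 105 105 110 107  66  90  85  27  33  36  30  29  33  31
  32  30  32  30  32  35  32  31  3
[... 243 characters left out ...]
 [105 106 104 109 105 106 103 104  35  68  72  80  85  79  83  82  67  55
  50  48  47  69  84  90  92  87  77  70  78  54 110 106 105 103 105 110
 108 110 108 105 108 110]
232 [213 214 211 210 216 212 215 214 212 214  91 100 105 105 105 104 110 109
 106 104 105 105 106 104 105 107 105 111 108 106 107 107 109 107 110 109
 108 108 106 106 109 107]
238 [217 215 216 217 214 214 209 212 214 213 214 216  96 109 107 110 107 110
 109 107 104 111 108 109 105 108 111 109 109 104 108 104 103 105 108 111
 103 106 108 105 106 106]
244 [213 212 211 212 214 211 209 208 210 212 216 214 216 176 102 110 109 107
 101 108 112 111 106 106 109 107 107 106 105 108 111 107 102 105 106 108
 102 105 106 103 106 103]
```

The wrist numbers show the canister centred and square between the open fingers, with its edges at columns 296 and 340 and the cap at (318,210).

>>> advance([
  [0.07,0,0,6,0],
  [0.07,0,0,6,0],
  [0.07,0,0,4,0],
  [0.07,0,0,1.8,0],
  [0.07,0,0,0,0],
  [0.0,0,0,0,0],
  [0.0,0,0,0,0],
  [0.0,0,0,0,0],
  [0.0,0,0,0,0],
  [0.0,0,0,0,0],
])

```text
time: 16.68
tool_pos: [0.4201, 0.1085, 0.0611]
ee_rot: [-3.141, -0.002, -0.332]
wrist_force: [0.2, 0.1, -0.6]
width: 0.0402
finger_force: 0.0
```

>>> advance([
  [0.0,0,0,-4,0],
  [0.0,0,0,-6,0],
  [0.0,0,0,-6,0],
  [0.0,0,0,-6,0],
  [0.0,0,0,-6,0],
  [0.0,0,0,0,-0.6],
  [0.0,0,0,0,-0.6],
  [0.0,0,0,0,0],
  [0.0,0,0,0,0],
])

```text
time: 17.43
tool_pos: [0.4188, 0.1083, 0.1992]
ee_rot: [3.141, 0.002, -0.095]
wrist_force: [-0.9, 0.2, -3.4]
width: 0.0341
finger_force: 29.8
```

```bash
python3 -c "
from carton import *
o=robot.get_obs();print(o['width'],o['finger_force'],o['wrist_force'])
togo(W([-.005,0,.201]),yaw)"
```

```text
0.034109772215170676 29.834583699703217 [-0.9468  0.1837 -3.4364]
pos [0.4188 0.1083 0.1992] rot [ 3.1413  0.0016 -0.0952] t 17.4333 tool d [ 0.1064  0.1389 -0.0019] turn -0.003199714615862964
```

>>> advance([
  [0.0,0,0,-6,0],
  [0.0,0,0,-6,0],
  [0.0,4,5.2,0,0],
  [0.0,4,5.2,0,0],
  [0.0,4,5.2,0,0],
  [0.0,4,5.2,0,0],
  [0.0,4,5.2,0,0],
  [0.0,1.28,1.8,0,0],
  [0.0,0,0,0,0],
  [0.0,0,0,0,0],
  [0.0,0,0,0,0],
])

```text
time: 18.35
tool_pos: [0.5119, -0.0389, 0.2595]
ee_rot: [-3.141, 0.001, -0.092]
wrist_force: [-0.6, -0.2, -4.1]
width: 0.0336
finger_force: 29.9
```

```bash
python3 - <<'E'
from carton import *
togo(W([-.005,0,.1]),yaw)
s=snap("scene");P=W([-.022,0,0])
for z in (.14,.16,.18,.20,.22):print(z,pix(s,[P+[0,0,z],W([-.022,-.017,z])]))
g=cv2.cvtColor(s["color"],cv2.COLOR_BGR2GRAY);w=snap("wrist");gw=cv2.cvtColor(w["color"],cv2.COLOR_BGR2GRAY)
p=pix(s,[P+[0,0,.18]])[0];c=int(p[0])
for cc in(c-6,c,c+6,c+12):print(cc,list(enumerate(g[130:215,cc],130)) and g[130:215,cc])
E
```

```text
pos [ 0.5119 -0.0389  0.2595] rot [-3.1406  0.0015 -0.0923] t 18.35 tool d [-0.      0.0014  0.1595] turn -0.00034608844468850264
0.14 [[345.5522 210.6486]
 [350.6646 215.4082]]
0.16 [[345.5577 199.9234]
 [350.7419 204.5444]]
0.18 [[345.5627 188.9011]
 [350.8204 193.3735]]
0.2 [[345.5671 177.5703]
 [350.9003 181.8832]]
0.22 [[345.5708 165.9188]
 [350.9815 170.0609]]
339 [107 103 107 106 104 105 106 106 101 105 104 106 120 148 165 156 134 111
 102 105 102 103 104 102 104 103 107 105 106 105 106 105 104 107 102 107
 104 107 105 106 104 106 107 104 106 105 108 104 106 107 106 104 105 106
 108 106  94  85  84  85  85  85  83  82  84  84  84  79  84  85  83  86
  82  84  83  82  82  82  86  88  89  83  79  81  76]
345 [ 72  62  67  78  84  84  87  85  84  87  87  85  86  85  84  86  83  73
  68  61  63  59  63  59  60  62  61  57  61  61  58  60  58  56  57  62
  66  72  80  82  87  86  86  87  85  84  81  87  84  79  78  82  95 117
 126 123 124 117 117 117 121 120 114 107 105 107 105 105 109 107 103  99
  96  98  96  94  90  96 101  99  85  77  76  80  82]
351 [ 82  90  88  77  66  64  74  87  92  91  98  98  95  94  96  96  92  94
  94  94  96  95  99  97  96  99 100  97  97  97  94  97  97  98  99  98
  98  98 101 100  98  95  98  96  99  97  98  99 103  98 100 101  99  98
  84  71  83 104 119 128 128 128 121 121 118 115 116 117 117 116 114 114
 116 115 116 117 121 108  95  83  79  78  76  80  77]
357 [ 87  92  89  90  88  88  92  88  91  93  91  93  89  91 100 106 104 105
 104 105 105 105 104 107 106 104 103 106 108 107 107 104 103 105 103 108
 105 107 107 106 106 108 108 103 103 107 107 108 105 105 105 103  99  93
  76  83  98 105 105 102 105 106 103 104 103 103 102 102  99 103 109 128
 150 165 157 140 118  90  82  79  80  79  78  75  77]
```

Scene column 351 has the boom's lower corner at row 186, which puts its base at about 0.193, or 66 mm below the TCP.

>>> advance([
  [0.0,0,0.28,6,0],
  [0.0,0,0,6,0],
  [0.0,0,0,6,0],
  [0.0,0,0,6,0],
  [0.0,0,0,6,0],
  [0.0,0,0,4,0],
  [0.0,0,0,2,0],
  [0.0,0,0,0,0],
  [0.0,0,0,0,0],
])

```text
time: 19.2
tool_pos: [0.5129, -0.0408, 0.0809]
ee_rot: [3.141, -0.002, -0.091]
wrist_force: [0.1, 0.5, -2.7]
width: 0.0337
finger_force: 29.9
```

>>> advance([
  [0.0,0,0,0.4,0],
  [0.0,0,0,0.4,0],
  [0.0,0,0,0.2,0],
  [0.0,0,0,0.2,0],
  [0.0,0,0,0.2,0],
  [0.0,0,0,0,0],
])

```text
time: 19.7
tool_pos: [0.514, -0.0414, 0.0765]
ee_rot: [-3.142, -0.005, -0.092]
wrist_force: [-2.1, 1.4, 8.3]
width: 0.0337
finger_force: 30.0
```

>>> advance([
  [0.0,0,0,-0.4,0],
  [0.0,0,0,0,0],
  [0.04,0,0,0,0],
  [0.048,0,0,0,0],
  [0.048,0,0,0,0],
  [0.048,0,0,0,0],
  [0.048,0,0,-4,0],
  [0.048,0,0,-6,0],
  [0.048,0,0,-6,0],
  [0.048,0,0,-6,0],
  [0.048,0,0,-8,0],
  [0.048,0,0,0,0],
  [0.048,0,0,0,0],
])

```text
time: 20.78
tool_pos: [0.514, -0.0416, 0.2282]
ee_rot: [3.141, -0.007, -0.092]
wrist_force: [-0.5, 0.7, -1.0]
width: 0.048
finger_force: 0.0
```

```bash
python3 - <<'E'
from carton import *
o=robot.get_obs();print(o["tool_pos"],o["wrist_force"],o["width"])
s=snap("wrist","w5");p=pix(s,[W([-.005,0,.101]),W([-.005,0,.093])]);print(p)
g=cv2.cvtColor(s["color"],cv2.COLOR_BGR2GRAY);c0=int(p[0][0]);r0=int(p[0][1])
for r in range(r0-36,r0+40,6):print(r,g[r,c0-50:c0+50:2])
E
```

```text
[ 0.514  -0.0416  0.2282] [-0.5445  0.7089 -1.0148] 0.047958709731497975
[[317.3671 191.4436]
 [317.4315 189.6173]]
155 [ 42  38  41  35  38  31  64  73  73 172 165 166 165 167 168 169 172 167
 168 167 170 170 170 171 173 169 170 170 167 170 170 170 166 170 173 167
 169 169 168 167 168 168 165 168 159  42  42  41  41  42]
161 [ 34  34  37  36  40  37  42  71  84 168 168 168 165 167 166 165 163 166
 166 113  73  68  70  69  71  33  36  28  77  76  73  71  72  69 168 166
 165 161 165 165 166 164 161 163 149  34  41  42  45  40]
167 [ 30  36  35  35  40  41  40  72  72 171 163 166 164 161 162 162  65  67
  67  68  66  64  66  65  70  68  69  71  63  68  66  72  70  69  65 170
 164 165 164 163 160 164 162 163 127  36  42  43  37  41]
173 [ 31  39  36  38  40  35  36  77  76  77  68  69  70  69  71  71  70  73
 155 142 142 202 218 209 225 227 199 218 229 217 191 222 201 185 187  53
  76  72  67  73  72  70  72  67  55  31  37  37  36  34]
179 [ 36  4
[... 960 characters left out ...]
7 39 41 39
 37 36]
209 [64 39 36 34 44 42 41 45 46 46 42 39 44 46 41 46 39 45 42 46 41 38 41 49
 42 47 43 47 45 43 46 48 46 45 45 46 48 42 42 43 40 44 45 44 47 46 42 39
 33 38]
215 [67 35 40 43 45 45 45 38 44 39 47 46 43 47 40 43 49 42 45 46 44 43 47 45
 50 47 43 46 44 37 46 44 42 41 46 43 48 43 42 41 43 46 42 47 44 45 45 43
 47 34]
221 [67 65 64 67 69 70 70 64 67 71 66 66 62 66 68 68 65 71 66 69 69 67 66 69
 64 69 69 71 70 69 71 70 71 71 69 75 72 70 69 69 69 71 72 70 75 69 71 72
 77 60]
227 [ 69  71  76  57  13   0 198 232 231 230 230 232 231 229 230 235 115 122
 125 121 124 125 122 126 122 125 126 122 124 125 129 123 125 124 128 127
 130 127 126 126 123 123 123 124 123 122 124 128   0   2]
```

```bash
python3 - <<'E'
from carton import *
s=snap("wrist");print("cap",loc(plane(s,[(320,188)],.101)[0]),"cantop",loc(plane(s,[(319.8,186)],.093)[0]))
togo(W([.004,.098,.2282]),yaw)
E
```

```text
cap [-0.0029 -0.0023  0.101 ] cantop [-0.0027 -0.0021  0.093 ]
pos [ 0.512  -0.0412  0.2239] rot [-3.1414  0.0015 -0.0922] t 20.8833 tool d [ 0.0084 -0.0991 -0.0043] turn -0.0002308801240105962
```

>>> advance([
  [0.0,0.6,-6.6,0,0],
  [0.0,0,-6.6,0,0],
  [0.0,0,-6.2,0,0],
  [0.0,0,0,6,0],
  [0.0,0,0,6,0],
  [0.0,0,0,6,0],
  [0.0,0,0,0,0],
  [0.0,0,0,0,0],
])

```text
time: 21.55
tool_pos: [0.5218, 0.0551, 0.1313]
ee_rot: [3.141, 0.008, -0.092]
wrist_force: [0.0, 0.2, 1.4]
width: 0.0008
finger_force: 0.0
```

```bash
python3 -c "
from carton import *
o=robot.get_obs();print(loc(o['tool_pos']),o['wrist_force'],o['width'])"
```

```text
[-0.0035  0.0957  0.1313] [0.0402 0.2061 1.3774] 0.0008068366312459631
```

>>> advance([
  [0.0,1,1,0,0],
  [0.0,0,0.8,0,0],
  [0.0,0,1,-0.6,0],
  [0.0,0,1,-0.6,0],
  [0.0,0,1,-0.6,0],
  [0.0,0,1,-0.4,0],
  [0.0,0,1,-0.2,0],
  [0.0,0,1,0,0],
  [0.0,0,0.6,0,0],
  [0.0,0,0,0,0],
])

```text
time: 22.38
tool_pos: [0.5255, 0.012, 0.1473]
ee_rot: [3.141, -0.001, -0.093]
wrist_force: [-0.0, 1.1, 0.9]
width: 0.0007
finger_force: 0.5
```

```bash
python3 -c "
from carton import *
o=robot.get_obs();print(loc(o['tool_pos']),o['wrist_force'],o['width'])"
```

```text
[0.0042 0.0531 0.1473] [-0.0092  1.061   0.9068] 0.0007346148344629715
```

>>> advance([
  [0.0,0,1,1,0],
  [0.0,0,1.2,0.8,0],
  [0.0,0,1.2,0.8,0],
  [0.0,0,0.8,1.2,0],
  [0.0,0,0.8,1.2,0],
  [0.0,0,0.4,1,0],
  [0.0,0,0.2,0.8,0],
  [0.0,0,0,0.6,0],
  [0.0,0,0,0.4,0],
  [0.0,0,0,0,0],
])

```text
time: 23.22
tool_pos: [0.5226, -0.0154, 0.1101]
ee_rot: [3.14, -0.0, -0.092]
wrist_force: [-4.9, -0.0, 10.6]
width: 0.0006
finger_force: 5.0
```

```bash
python3 -c "
from carton import *
o=robot.get_obs();print(loc(o['tool_pos']),o['wrist_force'],o['width'])"
```

```text
[0.0038 0.0255 0.1101] [-4.8869 -0.0016 10.5855] 0.0006164276933481867
```

>>> advance([
  [0.0,0,0,-6,0],
  [0.0,0,0,-6,0],
  [0.0,0,7,0,0],
  [0.0,0,7,0,0],
  [0.0,0,7,0,0],
  [0.0,0,3.4,0,0],
  [0.0,0,0,4,0],
  [0.0,0,0,4,0],
  [0.0,0,0,0,0],
  [0.0,0,0,0,0],
])

```text
time: 24.05
tool_pos: [0.5106, -0.1361, 0.1265]
ee_rot: [-3.141, 0.004, -0.092]
wrist_force: [0.2, 0.4, -0.5]
width: 0.0004
finger_force: 0.0
```

```bash
python3 -c "
from carton import *
o=robot.get_obs();print(loc(o['tool_pos']),o['wrist_force'],o['width'])"
```

```text
[ 0.0029 -0.0958  0.1265] [ 0.2203  0.3723 -0.4695] 0.00036846838112807707
```

>>> advance([
  [0.0,0,-1,-1,0],
  [0.0,0,-0.8,0,0],
  [0.0,0,-1,-0.6,0],
  [0.0,0,-1,-0.6,0],
  [0.0,0,-1,-0.6,0],
  [0.0,0,-1,-0.6,0],
  [0.0,0,-1,-0.4,0],
  [0.0,0,-1,-0.2,0],
  [0.0,0,-0.8,0,0],
  [0.0,0,0,0,0],
])

```text
time: 24.88
tool_pos: [0.516, -0.0929, 0.1486]
ee_rot: [-3.141, -0.001, -0.091]
wrist_force: [-0.3, 0.5, 0.8]
width: 0.0006
finger_force: 0.4
```

```bash
python3 -c "
from carton import *
o=robot.get_obs();print(loc(o['tool_pos']),o['wrist_force'],o['width'])"
```

```text
[ 0.0043 -0.0522  0.1486] [-0.2621  0.4997  0.8427] 0.0006296718025920242
```

>>> advance([
  [0.0,0,-0.6,1.2,0],
  [0.0,0,-1.2,1,0],
  [0.0,0,-1.2,0.8,0],
  [0.0,0,-1,1.2,0],
  [0.0,0,-0.8,1.2,0],
  [0.0,0,-0.4,1,0],
  [0.0,0,-0.2,0.8,0],
  [0.0,0,0,0.6,0],
  [0.0,0,0,0.4,0],
  [0.0,0,0,0,0],
])

```text
time: 25.72
tool_pos: [0.518, -0.0662, 0.1101]
ee_rot: [-3.14, -0.001, -0.092]
wrist_force: [-5.9, 3.0, 14.9]
width: 0.0004
finger_force: 7.0
```

```bash
python3 - <<'E'
from carton import *
o=robot.get_obs();print(loc(o['tool_pos']),o['wrist_force'],o['width'])
E
```

```text
[ 0.0038 -0.0255  0.1101] [-5.8569  2.9565 14.8955] 0.00044361397662113486
```

>>> advance([
  [0.0,0,0,-6,0],
  [0.0,0,0,-6,0],
  [0.0,-3,-1,-7,0],
  [0.0,-3,-1,-7,0],
  [0.0,-3,-1,-7,0],
  [0.0,-3,-1,-5,0],
  [0.0,0,0,0,0],
  [0.0,0,0,0,0],
])

```text
time: 26.38
tool_pos: [0.4607, -0.0415, 0.2987]
ee_rot: [3.141, -0.005, -0.092]
wrist_force: [0.5, -0.2, -0.3]
width: 0.0004
finger_force: 0.0
```

```bash
python3 - <<'E'
from carton import *
o=robot.get_obs();print(loc(o['tool_pos']))
s=snap("wrist","w6");hsv=cv2.cvtColor(s["color"],cv2.COLOR_BGR2HSV);m=(abs(hsv[...,0].astype(int)-15)<5)&(hsv[...,1]>100)
for r in range(30,170,5):print(f"{r:3d}",''.join('.' if not m[r,c] else ('#' if hsv[r,c,2]>150 else '+' if hsv[r,c,2]>90 else 'd') for c in range(200,420,3)))
print(pix(s,W([[0,.0485,.1085],[0,.0055,.1085],[0,-.0055,.1085],[0,-.0485,.1085],[-.0185,0,.1085],[.0275,0,.1085],[-.035,0,.107]])).round())
for th in (2.0,2.1,2.2):
    cr=np.array([.0335-np.cos(th)*.0625,0,.112+np.sin(th)*.0625]);print(th,pix(s,W(cr)),[pix(s,W(cr+.02*np.array([-np.cos(a),0,np.sin(a)])))[0,1].round(1) for a in th-1.57+np.array([.1,.2,.3,.4])])
E
```

```text
[-0.0555 -0.0061  0.2987]
 30 ..........................................................................
 35 ..........................................................................
 40 ..........................................................................
 45 ..........................................................................
 50 ..........................................................................
 55 ...................##########+++++++++++++++++++++##++#...................
 60 ....................+####+++++++++++++++++++#++#######+...................
 65 ....................d+###++++++++++++++++++++++++##++++...................
 70 .....................+dddddddddddddddddddddddddddddddd....................
 75 .....................++dddddddddddddddddddddddddddddd+....................
 80 .....................++++++++++++d+++++++d+++++++d++++....................
 85 ......................++++++++++++++++++++++++++++++++....
[... 969 characters left out ...]
.......................#.ddddddddddddddddddddddddddd#.....................
155 ........................ddddddddddddddddddddd+++++++#.....................
160 ..........................................................................
165 ..........................................................................
[[269. 127.]
 [308. 127.]
 [318. 127.]
 [357. 127.]
 [313. 144.]
 [313. 101.]
 [313. 158.]]
2.0 [[311.5365  60.3126]] [np.float64(79.6), np.float64(78.0), np.float64(76.3), np.float64(74.4)]
2.1 [[311.5777  54.2211]] [np.float64(71.7), np.float64(69.9), np.float64(67.9), np.float64(65.8)]
2.2 [[311.636   48.6976]] [np.float64(64.0), np.float64(62.1), np.float64(59.9), np.float64(57.6)]
```

```bash
python3 - <<'E'
from carton import *
t=snap("top");s=snap("scene")
print("bottom near corner z0",plane(t,[(460,176),(377,65)],0),"top corner",plane(t,[(462,172),(533,118),(437,8)],.2))
# scene: cabinet left vertical edge near corner (465,300)->(478,150)
print("scene bottom",plane(s,[(466,297),(462,235)],0)); print(tri([(s,(478,150)),(t,(479,158))]))
E
```

```text
bottom near corner z0 [[ 0.6208 -0.2063  0.    ]
 [ 0.8883 -0.006   0.    ]] top corner [[ 0.5929 -0.1591  0.2   ]
 [ 0.706  -0.3008  0.2   ]
 [ 0.9324 -0.1093  0.2   ]]
scene bottom [[ 0.6357 -0.1895  0.    ]
 [ 0.7692 -0.0543  0.    ]]
(array([ 0.6124, -0.1782,  0.265 ]), [np.float64(0.006153269901576705), np.float64(0.006153269901576689)])
```

>>> advance([
  [0.0,7.4,-0.3,2,0],
  [0.0,7.4,-0.3,2,0],
  [0.0,7.4,-0.3,2,0],
  [0.0,7.4,-0.3,2,0],
  [0.0,0,0,6,0],
  [0.0,0,0,6,0],
  [0.0,0,0,6,0],
  [0.0,0,0,3,0],
  [0.0,0,0,0,0],
  [0.0,0,0,0,0],
])

```text
time: 27.37
tool_pos: [0.6068, -0.049, 0.1485]
ee_rot: [-3.141, 0.006, -0.092]
wrist_force: [0.6, -0.6, 0.9]
width: 0.0009
finger_force: 0.0
```

```bash
python3 -c "
from carton import *
o=robot.get_obs();print(loc(o['tool_pos']),o['wrist_force'],o['width'])"
```

```text
[ 0.0907 -0.0002  0.1485] [ 0.6036 -0.5908  0.9391] 0.0009357348744617002
```

>>> advance([
  [0.0,-2,0,0,0],
  [0.0,-1,0,-0.4,0],
  [0.0,-1,0,-0.4,0],
  [0.0,-1,0,-0.4,0],
  [0.0,-1,0,-0.4,0],
  [0.0,-1,0,-0.2,0],
  [0.0,-1,0,-0.2,0],
  [0.0,-1,0,0,0],
  [0.0,-0.6,0,0,0],
  [0.0,0,0,0,0],
])

```text
time: 28.2
tool_pos: [0.5594, -0.0445, 0.1619]
ee_rot: [-3.141, 0.001, -0.092]
wrist_force: [0.7, 0.7, -0.9]
width: 0.0004
finger_force: 0.0
```

```bash
python3 -c "
from carton import *
o=robot.get_obs();print(loc(o['tool_pos']),o['wrist_force'],o['width'])"
```

```text
[0.0431 0.     0.1619] [ 0.6928  0.7058 -0.9089] 0.0004020262866600894
```

>>> advance([
  [0.0,2.4,0,0,0],
  [0.0,0,0,-6,0],
  [0.0,0,0,-4,0],
  [0.0,-4.6,0,0,0],
  [0.0,-4.6,0,0,0],
  [0.0,0,0,0,0],
  [0.0,0,0,0,0],
])

```text
time: 28.78
tool_pos: [0.5258, -0.0414, 0.2119]
ee_rot: [-3.141, 0.0, -0.092]
wrist_force: [-1.2, -0.4, -0.8]
width: 0.0004
finger_force: 0.0
```

```bash
python3 - <<'E'
from carton import *
o=robot.get_obs();print(loc(o['tool_pos']),o['wrist_force'])
s=snap("scene");hsv=cv2.cvtColor(s["color"],cv2.COLOR_BGR2HSV).astype(int);m=(abs(hsv[...,0]-15)<6)&(hsv[...,1]>80)
print(pix(s,W([[.0335,-.0485,.112],[.0335,-.0485,.1745],[.0141,-.044,.1795],[.0135,-.044,.1745],[.0335,.0485,.1745],[.0141,.044,.1795]])).round(1))
for r in range(150,226,2):print(r,''.join('.' if not m[r,c] else ('#' if hsv[r,c,2]>100 else '+' if hsv[r,c,2]>70 else 'd') for c in range(320,420,1)))
E
```

```text
[ 0.0093 -0.      0.2119] [-1.1995 -0.4248 -0.7528]
[[390.  230.6]
 [392.  196.8]
 [379.9 195.6]
 [379.5 198.6]
 [360.3 173. ]
 [351.8 173.8]]
150 ....................................................................................................
152 ....................................................................................................
154 ....................................................................................................
156 ....................................................................................................
158 ....................................................................................................
160 ....................................................................................................
162 ....................................................................................................
164 ............................................................................
[... 2474 characters left out ...]
++++++++++++++++++++++++++++++++++++++++..............................
214 ...........#+++++++++++++++++++++++++++++++++++++++++++++++++++++++++...............................
216 ......+++++++++++++++++++++++++++++++++++++++++++++++++++++++++++++++...............................
218 ......+++++++++++++++++++++++++++++++++++++++++++++++++++++++++++++++...............................
220 ......+++++++++++++++++++++++++++++++++++++++++++++++++++++++++++++++...............................
222 ......+++++++++++++++++++++++++++++++++++++++++++++++++++++++++++++++...............................
224 ......+++++++++++++++++++++++++++++++++++++++++++++++++++++++++++++++...............................
```

The scene mask shows the lid upright, its right edge at column 389 over rows 196-224. Next I press the tongue down from above.

Careful with the scale: shifts go in units of 5 mm and turns go in units of 0.2 rad. That gives: 0.02 m is 4, 0.01 m is 2.

>>> advance([
  [0.0,0,0,4,0],
  [0.0,0,0,2,0],
  [0.0,0,0,0.6,0],
  [0.0,0,0,0.6,0],
  [0.0,0,0,0.6,0],
  [0.0,0,0,0.4,0],
  [0.0,0,0,0.4,0],
  [0.0,0,0,0,0],
])

```text
time: 29.5
tool_pos: [0.527, -0.0416, 0.1697]
ee_rot: [-3.142, -0.002, -0.092]
wrist_force: [0.5, 0.6, 2.2]
width: 0.0003
finger_force: 0.9
```

```bash
python3 -c "
from carton import *
o=robot.get_obs();print(loc(o['tool_pos']),o['wrist_force'],o['width'])"
```

```text
[ 0.0106 -0.0001  0.1697] [0.4826 0.5869 2.2428] 0.0002935022155880311
```

>>> advance([
  [0.0,0,0,0.2,0],
  [0.0,0,0,0,0],
])

```text
time: 29.67
tool_pos: [0.5271, -0.0416, 0.1694]
ee_rot: [3.141, -0.003, -0.092]
wrist_force: [-0.8, -0.3, 4.9]
width: 0.0003
finger_force: 2.2
```

>>> advance([
  [0.0,0,0,-4,0],
  [0.0,0,0,-4.8,0],
  [0.0,5,0,0,0],
  [0.0,5,0,0,0],
  [0.0,0,0,5,0],
  [0.0,0,0,5,0],
  [0.0,0,0,1,0],
  [0.0,0,0,0,0],
  [0.0,0,0,0,0],
])

```text
time: 30.42
tool_pos: [0.5762, -0.0461, 0.1574]
ee_rot: [-3.141, -0.0, -0.092]
wrist_force: [-0.0, 0.3, -0.6]
width: 0.0007
finger_force: 0.0
```

```bash
python3 - <<'E'
from carton import *
o=robot.get_obs();print(loc(o['tool_pos']),o['wrist_force'])
s=snap("scene");t=snap("top")
def show(s,r0,r1,c0,c1):
    hsv=cv2.cvtColor(s["color"],cv2.COLOR_BGR2HSV).astype(int);m=(abs(hsv[...,0]-15)<6)&(hsv[...,1]>80)
    for r in range(r0,r1,2):print(r,''.join('.' if not m[r,c] else chr(48+min(9,hsv[r,c,2]//20)) for c in range(c0,c1)))
for tau in (-.1,-.3,-.45):
  for th in (1.57,1.4):
    a=th-1.57+tau;cr=np.array([.0335-np.cos(th)*.0625,0,.112+np.sin(th)*.0625]);tip=cr+.02*np.array([-np.cos(a),0,np.sin(a)])
    print(tau,th,"scene",pix(s,W([tip+[0,-.04,0],tip+[0,.04,0],cr+[0,-.0485,0]])).round(1).tolist())
show(s,168,214,345,405)
E
```

```text
[ 0.06   -0.0001  0.1574] [-0.0295  0.3032 -0.637 ]
-0.1 1.57 scene [[378.1, 198.6], [352.7, 178.4], [392.0, 196.8]]
-0.1 1.4 scene [[372.5, 202.5], [347.5, 182.0], [386.2, 198.9]]
-0.3 1.57 scene [[378.4, 200.7], [353.0, 180.4], [392.0, 196.8]]
-0.3 1.4 scene [[373.2, 204.3], [348.2, 183.7], [386.2, 198.9]]
-0.45 1.57 scene [[379.0, 202.0], [353.6, 181.7], [392.0, 196.8]]
-0.45 1.4 scene [[374.0, 205.5], [349.0, 184.9], [386.2, 198.9]]
168 ............................................................
170 ............................................................
172 ............................................................
174 ..............44............................................
176 ............5444444.........................................
178 .........554444444444.......................................
180 .........444444444444444....................................
182 ...........4444444444444444...............................
[... 277 characters left out ...]
.....4433344444444444444444444....................
194 ...............444334333444444444444444444..................
196 ...............44444434344444444444444444444................
198 ...............43334333433444444444444444444................
200 ...............33443444343333444444444444344................
202 ...............34443444433434444344444344444................
204 ..............443334444343443434434433434434................
206 ..............444434443443434344333343434444................
208 .77877765444444434444434444434344434344344344...............
210 777655544444444444444444444333344444434443444...............
212 54444444444444444444443444344434444443343334................
```

The scene mask shows the tongue's left corner at (354,180), down from row 174. That matches a tongue angle of about -0.3 or beyond with the lid still upright, so I can close the lid.

>>> advance([
  [0.0,-1.6,0,0,0],
  [0.0,-1.6,0,0,0],
  [0.0,-1.2,0,0,0],
  [0.0,-1.2,0,0.2,0],
  [0.0,-1.2,0,0.4,0],
  [0.0,-1.2,0,0.6,0],
  [0.0,-1,0,0.8,0],
  [0.0,-1,0,1,0],
  [0.0,0,0,0,0],
])

```text
time: 31.27
tool_pos: [0.5246, -0.0412, 0.1404]
ee_rot: [-3.141, 0.003, -0.092]
wrist_force: [0.1, 0.3, -0.2]
width: 0.0005
finger_force: 0.1
```

```bash
python3 -c "
from carton import *
o=robot.get_obs();p=loc(o['tool_pos']);print(p,o['wrist_force'],'theta',np.arctan2(p[2]-.112,.0335-p[0]+.008))"
```

```text
[0.0082 0.     0.1404] [ 0.0874  0.3412 -0.1856] theta 0.7054121843358115
```

>>> advance([
  [0.0,-0.8,0,0.8,0],
  [0.0,-0.8,0,1,0],
  [0.0,-0.4,0,0.8,0],
  [0.0,0,0,0,0],
])

```text
time: 31.6
tool_pos: [0.5154, -0.0404, 0.1276]
ee_rot: [-3.141, 0.003, -0.092]
wrist_force: [0.4, -0.3, -0.9]
width: 0.0005
finger_force: 0.0
```

>>> advance([
  [0.0,-0.2,0,0.6,0],
  [0.0,-0.2,0,0.6,0],
  [0.0,0,0,0,0],
])

```text
time: 31.85
tool_pos: [0.5141, -0.0404, 0.1222]
ee_rot: [-3.141, 0.001, -0.092]
wrist_force: [-0.2, -0.2, -0.1]
width: 0.0003
finger_force: 0.1
```

>>> advance([
  [0.0,0,0,0.6,0],
  [0.0,0,0,0.4,0],
  [0.0,0,0,0.3,0],
  [0.0,0,0,0,0],
])

```text
time: 32.18
tool_pos: [0.5143, -0.0404, 0.116]
ee_rot: [-3.141, 0.001, -0.092]
wrist_force: [-0.2, -0.8, 0.9]
width: 0.0009
finger_force: 0.0
```

```bash
python3 -c "
from carton import *
o=robot.get_obs();p=loc(o['tool_pos']);print(p,o['wrist_force'],'theta',np.arctan2(p[2]-.1135,.0335-p[0]+.008))"
```

```text
[-0.0022 -0.0001  0.116 ] [-0.2329 -0.7504  0.9059] theta 0.05624349291662673
```

>>> advance([
  [0.0,0,0,0.2,0],
  [0.0,0,0,0.2,0],
  [0.0,0,0,0.2,0],
  [0.0,0,0,0,0],
])

```text
time: 32.52
tool_pos: [0.5146, -0.0404, 0.1137]
ee_rot: [-3.142, -0.0, -0.092]
wrist_force: [-1.1, -0.1, 2.4]
width: 0.0006
finger_force: 1.3
```

>>> advance([
  [0.0,0,0,-1.2,0],
  [0.0,-1.6,0,0,0],
  [0.0,-1.6,0,0,0],
  [0.0,0,0,0.8,0],
  [0.0,0,0,0.4,0],
  [0.0,0,0,0.2,0],
  [0.0,0,0,0.2,0],
  [0.0,0,0,0.2,0],
  [0.0,0,0,0,0],
])

```text
time: 33.27
tool_pos: [0.498, -0.0389, 0.1135]
ee_rot: [3.141, 0.0, -0.092]
wrist_force: [-7.9, 1.6, 14.5]
width: 0.0009
finger_force: 7.3
```

```bash
python3 -c "
from carton import *
o=robot.get_obs();print(loc(o['tool_pos']))"
```

```text
[-0.0186 -0.0001  0.1135]
```

>>> advance([
  [0.0,0,0,-4,0],
  [0.0,0,0,-7,0],
  [0.0,-3,0,-7,0],
  [0.0,-3,0,-7,0],
  [0.0,-3,0,-7,0],
  [0.0,0,0,-4,0],
  [0.0,0,0,0,0],
  [0.0,0,0,0,0],
])

```text
time: 33.93
tool_pos: [0.4543, -0.0349, 0.2913]
ee_rot: [3.141, -0.003, -0.092]
wrist_force: [0.1, 0.3, -1.5]
width: 0.0003
finger_force: 0.0
```

```bash
python3 - <<'E'
from carton import *
s=snap("wrist","w7");c=snap("scene","s7");hsv=cv2.cvtColor(s["color"],cv2.COLOR_BGR2HSV).astype(int);m=(abs(hsv[...,0]-15)<5)&(hsv[...,1]>90)
p=pix(s,W([[.0335,.0485,.1135],[.0335,-.0485,.1135],[-.029,.0485,.1135],[-.029,-.0485,.1135],[-.035,0,.107]]));print(p.round(1))
r0,c0=p.min(0).astype(int)-15;r0,c0=c0,r0
for r in range(c0*0+int(p[:,1].min())-15,int(p[:,1].max())+16,3):print(r,''.join('.' if not m[r,k] else chr(48+min(9,hsv[r,k,2]//26)) for k in range(int(p[:,0].min())-15,int(p[:,0].max())+16,3)))
h=cv2.cvtColor(c["color"],cv2.COLOR_BGR2HSV).astype(int);m=(abs(h[...,0]-15)<6)&(h[...,1]>80)
q=pix(c,W([[-.029,.0485,.1135],[-.029,-.0485,.1135],[.0335,.0485,.1135],[.0335,-.0485,.1135],[-.035,-.05,.107],[-.035,.05,.107]]));print(q.round(1))
for r in range(196,250,2):print(r,''.join('.' if not m[r,k] else chr(48+min(9,h[r,k,2]//20)) for k in range(322,396)))
E
```

```text
[[271.7  87.2]
 [365.5  87. ]
 [273.7 147.8]
 [363.8 147.7]
 [318.8 152.6]]
72 ..........................................
75 ..........................................
78 ..........................................
81 ..........................................
84 ..........................................
87 .....88788787777877777777777777777777.....
90 .....67777777777877877777777777777777.....
93 .....87787777877777787778777777777777.....
96 ......7777787777777777777777777777777.....
99 ......7777787777787777777777777777777.....
102 ......7777877777777777777777777777777.....
105 ......7777777777777777777777777777777.....
108 ......7777777877777877777777777777776.....
111 ......7777777777777777777777777777776.....
114 ......7777777777777777777777777777777.....
117 ......7777777777777777777777777777777.....
120 ......7777777777777777777777777777778.....
123 ......7777777777777777777777777777777.....
126 ......7777777777777777777777777777778.....
[... 2135 characters left out ...]
43333333333445666545567778777777778777777777777665555555555655......
234 .....44333334333333445666555667777777777777777666555555455555555545.......
236 .....33333334333334434456665555667777777666555455555555544444444444.......
238 .....44333333333333333444566654455666555454445455554444444444444445.......
240 .....43343333333343433434345666544455555555444444444444444444444445.......
242 .....43334333443343333334434456665555554444444444444444444444444445.......
244 .....43333333333333333333333344454444444444444444444444444444444445.......
246 .....44433333333433333343433334444444444444444444444444444444444445.......
248 .....4333334433333333333343343444444444444444444444444444444444444........
```

Both views show the lid flat where it was predicted to lie. The front rim is visible all along and no tongue sticks out.

```bash
python3 -c "
from bench import robot
print(robot.close_job())"
```

```text
the job is handed in; nothing more can be done
None
```

I handed the job in at about 34 s: both tubes are home, the boom stands upright in the carton with the side flaps and lid flat, and no tongue shows outside the front wall in the last views; the judge returned no verdict.

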